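# Refill the foyer scent diffuser

## Task

Refill the foyer's scent diffuser: first flip its fan switch off, then clear both dark grey spent stones from the plate into the cobalt glass bowl. With the fan still off, stack all the fresh coloured stones from the mat flat and neatly centred on the plate, widest at the bottom and each narrower than the one below, and only then flip the fan on again. Leave the bowl, coin cup, phone stand and hairbrush where they are.

Things in the scene. Friction and masses are not known exactly. Their poses are not given: they have to be found in the camera images.
- diffuser: white scent diffuser, fixed, 140 x 290 x 40 mm; origin under its centre on the marble; own x points away from its front (roughly away from the robot), own y to its switch side, z up. In its own frame: round plate at the centre; fan housing 110 x 35 x 55 mm standing on the base top at y = -105 to -140 mm, its top 95 mm above the marble; switch at y = +115 mm
- plate_top (a point): centre of the top of the diffuser's round aluminium plate (100 mm across, 6 mm thick, top 46 mm above the marble); axes as the diffuser's
- switch_pivot (a point): point on the switch's hinge axis, at the foot of the bat, 46 mm above the marble; axes as the diffuser's; the hinge axis is the diffuser's y
- bat_tip (a point): top end of the switch bat, a steel rod 11 mm thick with a red knob of 15 mm that ends 42 mm from the pivot
- toggle (a joint): lean of the switch bat in rad: +0.4 leaning along the diffuser's +x (away from its front, green mark) is fan ON, 0 upright, -0.4 leaning along -x (towards its front, red mark) is fan OFF; over-centre: past upright it snaps by itself to the side it leans to and stays there against a stop; about 1.2 N at the knob moves it
- bowl_in (a point): centre of the inner floor of the cobalt-blue glass bowl (loose, 0.8 kg, 170 mm across the rim, 50 mm high, wall 5 mm), z up
- mat: dark leather mat, 190 x 190 x 3 mm, fixed to the marble; origin under its centre, z up; the fresh stones start on it in two rows of two, up to four, centres about 47 mm from the mat's middle lines
- stone66_mid (a point): centre (half-way up) of the terracotta red fresh scent stone, a ceramic disc 66 mm across, 16 mm thick, about 109 g; z is its flat axis, either face may be up; may be absent
- stone58_mid (a point): centre (half-way up) of the ochre yellow fresh scent stone, a ceramic disc 58 mm across, 16 mm thick, about 85 g; z is its flat axis, either face may be up; may be absent
- stone50_mid (a point): centre (half-way up) of the sage green fresh scent stone, a ceramic disc 50 mm across, 16 mm thick, about 63 g; z is its flat axis, either face may be up; may be absent
- stone42_mid (a point): centre (half-way up) of the lilac fresh scent stone, a ceramic disc 42 mm across, 16 mm thick, about 44 g; z is its flat axis, either face may be up; may be absent
- spent_a_mid (a point): centre (half-way up) of a dark grey spent scent stone, a ceramic disc 50 mm across, 16 mm thick, about 63 g; at the start the lower of the two piled on the plate
- spent_b_mid (a point): centre (half-way up) of a dark grey spent scent stone, a ceramic disc 50 mm across, 16 mm thick, about 63 g; at the start the upper of the two piled on the plate
- coin_cup: stainless coin cup, 68 mm across, 75 mm high, loose, a bystander; origin under its centre
- phone_stand: aluminium phone stand, 90 x 75 x 110 mm, loose, a bystander; origin under its centre
- hairbrush: wooden hairbrush, 210 x 60 x 27 mm, lying bristles down, loose, a bystander; origin under its middle, own x towards the head
Things that resemble listed ones, but are neither listed nor needed, are in the scene too. What is shaped like the part that bears spent_b_mid but pink is not meant.

How it is judged:
By the outcome, as a careful person would: the job done as asked, in the order asked, and still so for the second after the job is handed in, with the robot touching nothing.
Of stone66, stone58, stone50, stone42 only 2 to 4 are there at a start; the rules pass over those that are not, and their reading is None.
At some moment in a run one of stone66, stone58, stone50, stone42 may be knocked a few centimetres aside while the robot is not near it.
Once in a run the grip may slacken for a moment while it holds something.
It also fails if it takes over 210 s, if anything falls off the work surface, if the arm or the gripper's body presses on something with over 40 N, if the wrist force passes 120 N, or if a joint passes its speed limit or range.

## Robot

A 7-joint arm with a two-finger parallel gripper is mounted at the origin on the work surface. World frame = base frame: x ahead of the robot, y to its left, z up, the work surface at z = 0. Lengths are in m, angles in rad, forces in N, time in s.
With the tool pointing down it reaches from about 0.4 to 0.875 m from the base axis. Payload 19.3 kg.
Tool frame: the origin (TCP) lies between the finger pads; the fingertips stand 11 mm ahead of it and the grasp point (between the pads) lies 8 mm behind it; z points along the fingers, y is the line along which they close (so a half turn about z gives the same grasp; the last joint's range is limited). The gripper opens to 85 mm and grips with 20 to 120 N. Pads are 22 mm wide; open, the fingers measure 114 mm over their backs; the gripper's body (76 mm by 85 mm) begins 54 mm behind the grasp point. The pads swing forward as they close: fully open they stand 13 mm farther back than shut.
Start: joints at [1.208, 0.521, -0.036, 1.599, 0.021, 1.021, -0.113], TCP at [0.18, -0.598, 0.213] pointing down, gripper open.
Joint ranges: [-2.91, 2.91], [-0.3, 2.13], [-1.5, 1.42], [0.17, 2.43], [-1.26, 4.41], [0.16, 1.93], [-2.52, 2.52]. Speed limits (rad/s): [1.89, 1.89, 2.39, 2.39, 3.01, 3.01, 3.01].

## Interface

Orientations are given as a rotation vector (axis times angle).
In Python, from station import r gives the robot as it stands.
- The arm moves only by the tool jog_arm, never from a script. Its argument "motion" is text: rows parted by semicolons, each of 7 numbers parted by spaces: the opening, from 0 (shut) to 1 (fully open), then the shift along the tool's x, y, z in m, then the turn, a rotation vector about the tool's x, y, z in degrees. A call has 1 to 5 rows; each row shifts and turns the commanded pose from where the row before left it, along the tool's axes as they then stand; what a row does not reach is not made up. A row lasts 1/8 s, in which the tool goes at most 62.5 mm and 10.7 degrees, less where a joint would pass 70% of its speed; a pose out of reach is approached as far as the arm can. A call is refused whole if a number of a shift passes 0.0625 or a number of a turn 10.7, either way. A call with a gripper value outside its range is refused whole. The fingers move at their own pace and stop on an object; "grip_force" is the grip in N (left out, the last holds). Time passes only in rows, so rows that do not move let the fingers close. It gives the time, the measured TCP pose, the force, the opening and the grip force at its end, in the units of the state.
- r.get_state(): the state, without advancing time (a new reading comes with each control period).
- r.snapshot(name): name is "scene" or "top"; returns (picture, depth): 400x640x3 uint8, red, green, blue; 400x640 float32, m along the optical axis (not along the pixel's ray), 0 where there is no reading.
- r.camera_params(name): a dict with "camera_matrix" (3x3 intrinsics, pixels), "world_from_camera" (4x4, takes a point from camera to world coordinates). Camera axes: x right, y up, looking along -z (the intrinsics and any distortion apply to the point x, -y, -z); pixel columns grow to the right and rows downward; lengths in m; the calibration is good to about 2 mm. A picture is of the moment at which its call begins. camera_params takes no time and is no camera call.
- r.hand_in(): hands the job in; it is judged then, once.
Trained networks look in the newest picture that a camera, given by its name, has taken for a name from the list of things; names that differ only in an ending like _2 or _b are one class to them, and where a whole thing is asked for, a point or a joint stands for the part that bears it (a point fixed in the world has none). Each returns a list of dicts, best first, with "confidence" (0 to 1); they miss things now and then, are a little off and sometimes report something else, mostly with a low value. They report only what shows in the picture. A call takes as long as a camera call. They do not tell look-alikes from the thing itself.
- r.boxes_of(camera, query): "location" ([x, y, z] in m, in the coordinates of the camera as it stood for that picture, good to about 4 mm: the middle of the surface that is visible of it).
- r.place_of(camera, query): "location" ([x, y, z] in m, in the coordinates of the camera as it stood for that picture, good to about 4 mm: a listed point, or the origin of a listed thing).
The state is a dict: "clock": time; "joints": joint angles; "joint_vel": joint speeds; "tau": joint torques, N m; "tool_pos": TCP position; "tcp_rot": TCP orientation; "contact_force": force on the tool from outside, world axes, zero at the start; "torque": the same for the moment, N m; "grip_width": opening from 0.0 (shut) to 1.0 (fully open); "grip_force": force on a finger pad.
Only numpy, scipy, OpenCV 4.12 (cv2) and the standard library are available. Lean on these libraries where they do the work, as an engineer would, in place of code of your own. Each camera call takes 0.05 s, during which the arm holds its last target. There are 200 camera calls.

## Working session

There is one attempt and no reset: what is moved stays moved. The work goes in short steps, Python scripts to look and compute and a tool call to move; the robot and the scene stay as the last step left them, time stands still between calls to the robot, and variables do not carry over. Pictures are saved under pics/ and viewed, at most 14 in all, crops included, and the job is handed in when it is done.

Besides the shell and the picture viewer there is one more tool, called after "Call:" in YAML: its name, and indented under it one key for each argument. jog_arm: Moves the arm, as the interface text tells. Its arguments: {"type":"object","properties":{"motion":{"type":"string"},"grip_force":{"type":"number"}},"required":["motion"]}

```bash
mkdir -p pics; ls; cat > h.py <<'E'
from station import r
import numpy as np, cv2
from scipy.spatial.transform import Rotation as R
def snap(n,f=None):
    im,d=r.snapshot(n)
    if f: cv2.imwrite(f'pics/{f}.png',im[:,:,::-1])
    return im,d
def cloud(n,d):
    p=r.camera_params(n);K=p['camera_matrix'];T=np.array(p['world_from_camera'])
    v,u=np.mgrid[:d.shape[0],:d.shape[1]]
    x=(u-K[0][2])/K[0][0]*d;y=(v-K[1][2])/K[1][1]*d
    P=np.stack([x,-y,-d],-1)
    return P@T[:3,:3].T+T[:3,3]
def w(n,loc):
    T=np.array(r.camera_params(n)['world_from_camera']);return T[:3,:3]@np.array(loc)+T[:3,3]
E
python3 - <<'E'
from h import *
for n in('scene','top'):
    im,d=snap(n,n+'0');print(n,r.camera_params(n))
    for q in['diffuser','plate_top','switch_pivot','bat_tip','toggle','bowl_in','mat','stone66_mid','stone58_mid','stone50_mid','stone42_mid','spent_a_mid','coin_cup','phone_stand','hairbrush']:
        try: print(q,[(w(n,o['location']).round(3).tolist(),round(o['confidence'],2)) for o in r.place_of(n,q)[:3]])
        except Exception as e: print(q,e)
s=r.get_state();print(s)
E
```

```text
pics
scene {'camera_matrix': array([[415.901882  ,   0.        , 313.63790799],
       [  0.        , 415.901882  , 199.85168921],
       [  0.        ,   0.        ,   1.        ]]), 'world_from_camera': array([[-8.19761796e-01, -3.59701277e-01,  4.45651869e-01,
         1.06203364e+00],
       [ 5.72704509e-01, -5.15384434e-01,  6.37486024e-01,
         6.86440332e-01],
       [ 3.77498809e-04,  7.77813523e-01,  6.28495013e-01,
         7.56363315e-01],
       [ 0.00000000e+00,  0.00000000e+00,  0.00000000e+00,
         1.00000000e+00]])}
diffuser [([0.594, 0.013, 0.005], 0.88)]
plate_top [([0.593, 0.009, 0.047], 0.57)]
switch_pivot [([0.621, 0.12, 0.046], 0.77), ([0.549, -0.275, 0.014], 0.73)]
bat_tip [([0.635, 0.116, 0.089], 0.63)]
toggle it knows: bat_tip, bowl_in, coin_cup, diffuser, hairbrush, mat, phone_stand, plate_top, spent_a_mid, spent_b_mid, stone42_mid, stone50_mid, stone58_mid, stone66_mid, switch_pivot
bowl_in [([0.459, 0.352, 0.009], 0.74)]
mat [([0.506, -0.324, -0.001], 0.97)]
stone66_mid []
stone58_mid [([0.597, 0.008, 0.071], 0.59), ([0.547, -0.276, 0.01], 0.46)]

[... 1705 characters left out ...]
ay([ 1.20779876,  0.52142498, -0.03633303,  1.59953487,  0.02119782,
        1.02111409, -0.11278579]), 'joint_vel': array([-4.34028051e-04,  1.11458232e-03, -6.56179004e-04, -1.60202380e-06,
       -1.09143030e-03,  3.48740366e-04,  4.79027257e-04]), 'tau': array([-2.74535596e-04, -9.26840758e+01,  1.97833009e+00, -3.70251882e+01,
        1.81870151e-02,  2.07041936e-03, -1.23332284e-04]), 'tool_pos': array([ 0.18037776, -0.59836691,  0.21256233]), 'tcp_rot': array([-3.10788956e+00, -4.58268995e-01,  6.19389577e-06]), 'contact_force': array([-0.48292638,  0.58188288,  0.10581935]), 'torque': array([ 0.05406815, -0.04724863,  0.04156111]), 'grip_force': 0.0, 'grip_width': 0.9965917124516008}
```

View pics/scene0.png

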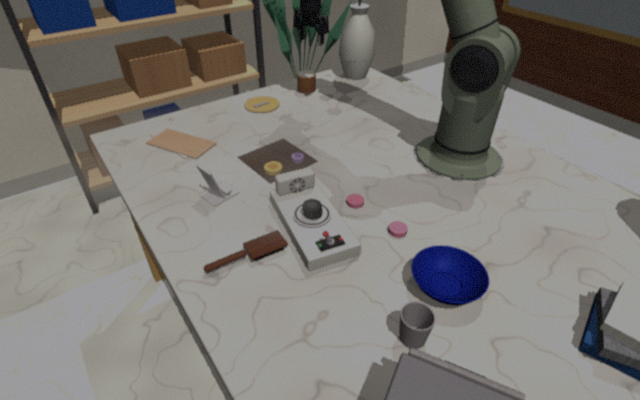

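View pics/top0.png

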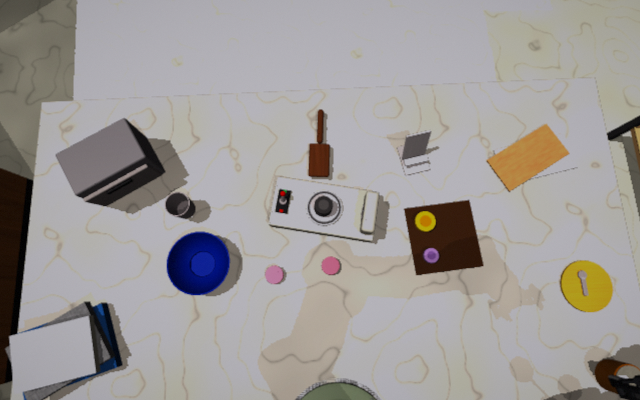

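The scene picture shows the spent pile on the plate at (312,208), the ochre stone at (273,168) and the lilac stone at (297,158) on the mat, and the switch at (330,240). In the top picture these are pile (324,206), ochre (425,221), lilac (431,256) and switch (284,201). Things that could be mistaken for them are the pink discs at (275,274) and (331,266), and the yellow saucer at (586,286). The real ones are the dark grey pile on the plate and the coloured discs on the dark mat. Next I measure with depth and check a crop.

```bash
cat >> h.py <<'E'
def blob(im,P,m,roi,z0,z1):
    """points in colour mask m, window roi=(x0,x1,y0,y1) world, height band"""
    k=m&(P[...,0]>roi[0])&(P[...,0]<roi[1])&(P[...,1]>roi[2])&(P[...,1]<roi[3])&(P[...,2]>z0)&(P[...,2]<z1)
    return P[k]
def circ(p):
    (c,rad)=cv2.minEnclosingCircle(p[:,:2].astype(np.float32));return np.round(c,4),round(rad,4),p[:,:2].mean(0).round(4),np.median(p[:,2]).round(4),len(p)
E
python3 - <<'E'
from h import *
for n in('top','scene'):
    im,d=snap(n);P=cloud(n,d);h=cv2.cvtColor(im,cv2.COLOR_RGB2HSV);H,S,V=[h[...,i].astype(int) for i in range(3)]
    A=np.ones_like(H,bool)
    print(n)
    print('table z',np.median(P[...,2][(abs(P[...,0]-.5)<.03)&(abs(P[...,1]+.15)<.04)]))
    print('ochre',circ(blob(im,P,(abs(H-24)<8)&(S>120),(.4,.62,-.45,-.2),.012,.03)))
    print('lilac',circ(blob(im,P,(abs(H-133)<14)&(S>50),(.4,.62,-.45,-.2),.012,.03)))
    print('mat all high',circ(blob(im,P,A,(.41,.60,-.42,-.22),.012,.03)))
    print('spent top',circ(blob(im,P,A,(.54,.65,-.05,.06),.072,.09)))
    print('spent low',circ(blob(im,P,A,(.54,.65,-.05,.06),.056,.066)))
    b=blob(im,P,A,(.48,.72,-.13,.2),.036,.043);print('base',cv2.minAreaRect(b[:,:2].astype(np.float32)))
    b=blob(im,P,A,(.48,.72,-.2,-.03),.088,.1);print('fan',cv2.minAreaRect(b[:,:2].astype(np.float32)),np.median(b[:,2]))
    print('bat',circ(blob(im,P,A,(.55,.7,.06,.17),.075,.1)))
    print('bowl',circ(blob(im,P,(abs(H-118)<10)&(S>150),(.33,.6,.22,.5),.03,.06)))
    print('bowl floor z',np.median(P[...,2][(abs(P[...,0]-.457)<.02)&(abs(P[...,1]-.352)<.02)]))
    print('phone',blob(im,P,A,(.66,.82,-.35,-.18),.02,.13).min(0),blob(im,P,A,(.66,.82,-.35,-.18),.02,.13).max(0))
    if n=='top':
        c=im[150:300,220:500];cv2.imwrite('pics/c1.png',cv2.resize(c,(784,420),interpolation=cv2.INTER_CUBIC)[:,:,::-1])
s=r.get_state();print(R.from_rotvec(s['tcp_rot']).as_matrix().round(3))
E
```

```text
top
table z -0.00020056678281155094
ochre (array([ 0.5502, -0.2773]), 0.0294, array([ 0.5495, -0.2766]), np.float64(0.0182), 333)
lilac (array([ 0.4537, -0.2832]), 0.0211, array([ 0.4536, -0.2825]), np.float64(0.018), 178)
mat all high (array([ 0.5059, -0.2783]), 0.0722, array([ 0.5153, -0.2789]), np.float64(0.0181), 519)
spent top (array([0.5977, 0.0066]), 0.0249, array([0.5975, 0.0069]), np.float64(0.0774), 263)
spent low (array([0.5877, 0.011 ]), 0.0232, array([0.5781, 0.0141]), np.float64(0.0602), 28)
base ((0.5965983867645264, 0.004850611090660095), (0.2874438166618347, 0.1405407190322876), 78.04000091552734)
fan ((0.5712247490882874, -0.11366591602563858), (0.03628910705447197, 0.10877329856157303), 78.10997009277344) 0.09341825299813888
bat (array([0.6331, 0.1135]), 0.0061, array([0.6327, 0.1135]), np.float64(0.082), 22)
bowl (array([0.4612, 0.3484]), 0.0838, array([0.4617, 0.3634]), np.float64(0.0423), 1024)
bowl floor z 0.005320434325093992
phone [ 0.71216719 -0.30264925  0.02002186] [ 0.78262111 -0.22459435  0.11160877]
scene
table z 0.0026161038693156557
ochre (array([ 0.5
[... 364 characters left out ...]
pent low (array([0.5966, 0.014 ]), 0.0263, array([0.603 , 0.0279]), np.float64(0.0611), 60)
base ((0.5964677333831787, 0.01168861985206604), (0.28717565536499023, 0.14057733118534088), 77.90741729736328)
fan ((0.571039080619812, -0.10782717168331146), (0.03795741870999336, 0.10804865509271622), 77.98182678222656) 0.09547703394970442
bat (array([0.6327, 0.1189]), 0.0071, array([0.6339, 0.1207]), np.float64(0.0832), 31)
bowl (array([0.4619, 0.3517]), 0.0839, array([0.4399, 0.3437]), np.float64(0.0425), 1212)
bowl floor z 0.007368601905054728
phone [ 0.71150353 -0.29617894  0.0209557 ] [ 0.78243218 -0.21949159  0.11301792]
[[ 0.957  0.289 -0.   ]
 [ 0.289 -0.957  0.   ]
 [ 0.    -0.    -1.   ]]
```

View pics/c1.png

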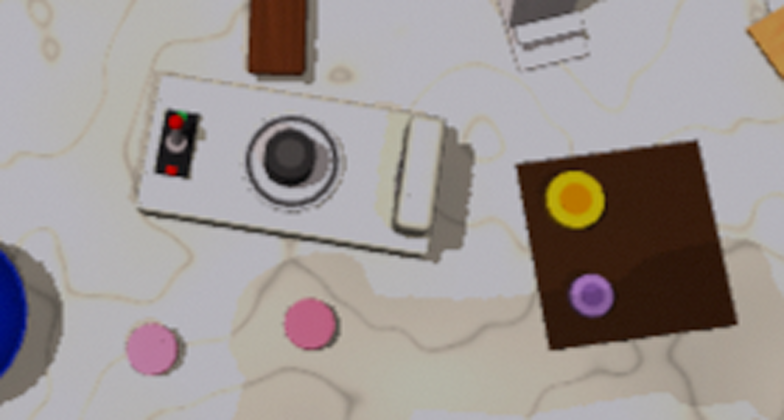

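The crop confirms the choice: a dark grey pile on the plate, ochre and lilac stones only on the mat, the bat leaning to the green side (ON), and two pink look-alikes. The diffuser's yaw is about -12°, so I work with tool x along its y. I start moving with the gripper closed.

Call:
jog_arm:
  motion: "0 0.05 0 0 0 0 -10.2; 0 0.05 0 0 0 0 -10.2; 0 0.05 0 0 0 0 -10.2; 0 0.05 0 0 0 0 -10.2; 0 0.05 0 0 0 0 -10.2"
  grip_force: 60

```text
clock: 2.22
tool_pos: [0.3746, -0.4508, 0.2125]
tcp_rot: [2.602, 1.76, 0.0]
contact_force: [0.3, -1.1, -0.9]
grip_width: -0.004
grip_force: 0.0
```

Call:
jog_arm:
  motion: "0 0.05 0 0 0 0 -10.2; 0 0.05 0.02 0 0 0 0;0 0.05 0.02 0 0 0 0;0 0 0 0 0 0 0"

```text
clock: 2.72
tool_pos: [0.4546, -0.3127, 0.2129]
tcp_rot: [2.436, 1.984, 0.002]
contact_force: [1.0, -0.4, 0.0]
grip_width: -0.003
grip_force: 0.0
```

```bash
cat >> h.py <<'E'
X=np.array([.208,.978,0]);Y=np.array([.978,-.208,0])
def go(*t):
    s=r.get_state();M=R.from_rotvec(s['tcp_rot']).as_matrix();p=np.array(s['tool_pos'])
    print('clk',round(s['clock'],2),'tcp',p.round(4),'yaw',np.degrees(np.arctan2(M[1,0],M[0,0])).round(1),'tilt',M[2,2].round(4),'w',round(s['grip_width']*85,1),'gf',round(s['grip_force'],1),'F',np.round(s['contact_force'],1))
    for q in t:
        q=np.array(q);print('to',q.round(3),'tool shift',(M.T@(q-p)).round(4));p=q
E
python3 - <<'E'
from h import *
piv=np.array([.5965,.008,0])+.115*X
print(piv)
go(piv+.075*Y+[0,0,.2],piv+.075*Y+[0,0,.087],piv-.02*Y+[0,0,.087])
E
```

```text
[0.62042 0.12047 0.     ]
clk 2.73 tcp [ 0.4546 -0.3127  0.2129] yaw 78.3 tilt -1.0 w -0.3 gf 0.0 F [ 1.  -0.4  0. ]
to [0.694 0.105 0.2  ] tool shift [0.4573 0.1496 0.0136]
to [0.694 0.105 0.087] tool shift [-1.00e-04 -1.00e-04  1.13e-01]
to [0.601 0.125 0.087] tool shift [ 0.0005 -0.095  -0.0001]
```

Call:
jog_arm:
  motion: "0 0.06 0.03 0 0 0 0;0 0.06 0.03 0 0 0 0;0 0.06 0.03 0 0 0 0;0 0.06 0.03 0 0 0 0;0 0.06 0.03 0 0 0 0"

```text
clock: 3.35
tool_pos: [0.6481, -0.0717, 0.2126]
tcp_rot: [2.443, 1.975, -0.001]
contact_force: [0.3, -0.1, 0.7]
grip_width: -0.002
grip_force: 0.0
```

Call:
jog_arm:
  motion: "0 0.06 0 0 0 0 0;0 0.06 0 0 0 0 0;0 0.037 0 0 0 0 0;0 0 0 0.015 0 0 0;0 0 0 0 0 0 0"

```text
clock: 3.98
tool_pos: [0.6793, 0.0797, 0.1961]
tcp_rot: [-2.443, -1.975, 0.004]
contact_force: [0.7, 0.1, 1.0]
grip_width: 0.007
grip_force: 0.0
```

```bash
python3 - <<'E'
from h import *
piv=np.array([.5965,.008,0])+.115*X
go(piv+.075*Y+[0,0,.2],piv+.075*Y+[0,0,.080],piv+.022*Y+[0,0,.080])
E
```

```text
clk 3.98 tcp [0.6793 0.0797 0.1961] yaw 77.9 tilt -1.0 w 0.6 gf 0.0 F [0.7 0.1 1. ]
to [0.694 0.105 0.2  ] tool shift [ 0.0276  0.0089 -0.0039]
to [0.694 0.105 0.08 ] tool shift [0.0002 0.0002 0.12  ]
to [0.642 0.116 0.08 ] tool shift [-0.0001 -0.053   0.0001]
```

Call:
jog_arm:
  motion: "0 0.027 0.009 0 0 0 0;0 0 0 0.05 0 0 0;0 0 0 0.05 0 0 0;0 0 0 0.016 0 0 0;0 0 0 0 0 0 0"

```text
clock: 4.6
tool_pos: [0.6944, 0.1049, 0.0819]
tcp_rot: [-2.443, -1.975, 0.001]
contact_force: [0.6, -0.4, 0.8]
grip_width: -0.001
grip_force: 0.0
```

Call:
jog_arm:
  motion: "0 0 -0.03 0 0 0 0;0 0 -0.012 0 0 0 0;0 0 -0.006 0 0 0 0;0 0 -0.004 0 0 0 0;0 0 0 0 0 0 0"

```text
clock: 5.22
tool_pos: [0.6437, 0.1168, 0.0818]
tcp_rot: [2.442, 1.976, 0.0]
contact_force: [0.1, 0.4, -0.0]
grip_width: -0.0
grip_force: 0.0
```

```bash
python3 - <<'E'
from h import *
piv=np.array([.5965,.008,0])+.115*X
go(piv+.022*Y+[0,0,.080],piv+.014*Y+[0,0,.080])
im,d=snap('scene');cv2.imwrite('pics/c2.png',cv2.resize(im[160:290,240:400],None,fx=4.5,fy=4.5,interpolation=cv2.INTER_CUBIC)[:,:,::-1])
E
```

```text
clk 5.22 tcp [0.6437 0.1168 0.0818] yaw 78.0 tilt -1.0 w -0.0 gf 0.0 F [ 0.1  0.4 -0. ]
to [0.642 0.116 0.08 ] tool shift [-0.0012 -0.0016  0.0018]
to [0.634 0.118 0.08 ] tool shift [-0.    -0.008 -0.   ]
```

View pics/c2.png

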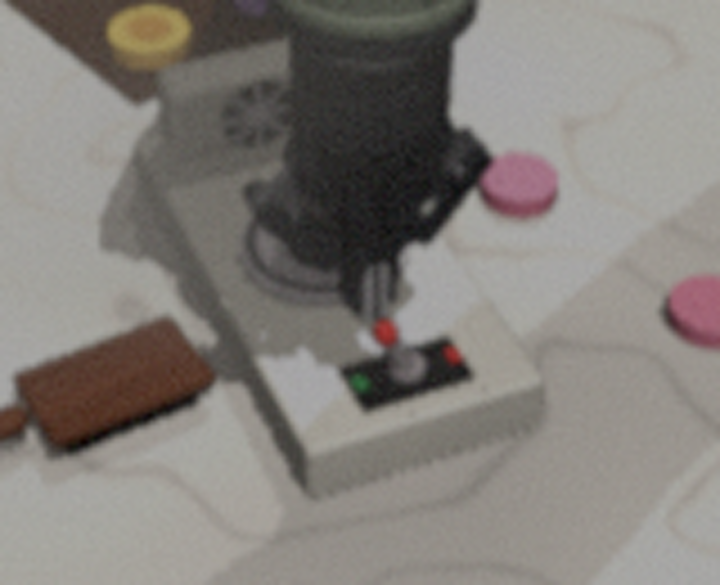

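The crop shows the shut fingertips at (375,300) just behind the red knob at (385,332). The bat still leans to green, so I keep pushing.

Call:
jog_arm:
  motion: "0 0 -0.006 0.001 0 0 0;0 0 -0.006 0 0 0 0;0 0 -0.004 0 0 0 0;0 0 0 0 0 0 0"

```text
clock: 5.78
tool_pos: [0.6276, 0.1203, 0.0807]
tcp_rot: [2.442, 1.977, 0.0]
contact_force: [0.4, -0.6, 0.9]
grip_width: 0.001
grip_force: 0.0
```

```bash
cat >> h.py <<'E'
def bat():
    for n in('scene','top'):
        snap(n)
        for q in('bat_tip','switch_pivot'):print(n,q,[(w(n,o['location']).round(3).tolist(),round(o['confidence'],2)) for o in r.place_of(n,q)[:2]])
E
python3 - <<'E'
from h import *
go();bat()
E
```

```text
clk 5.78 tcp [0.6276 0.1203 0.0807] yaw 78.0 tilt -1.0 w 0.1 gf 0.0 F [ 0.4 -0.6  0.9]
scene bat_tip [([0.636, 0.117, 0.09], 0.4), ([0.593, 0.009, 0.005], 0.19)]
scene switch_pivot [([0.62, 0.117, 0.047], 0.65), ([0.742, -0.257, 0.001], 0.65)]
top bat_tip []
top switch_pivot []
```

```bash
python3 - <<'E'
from h import *
im,d=snap('scene');cv2.imwrite('pics/c3.png',cv2.resize(im[195:265,280:370],None,fx=8,fy=8,interpolation=cv2.INTER_CUBIC)[:,:,::-1])
P=cloud('scene',d)
h=cv2.cvtColor(im,cv2.COLOR_RGB2HSV).astype(int)
m=((h[...,0]<8)|(h[...,0]>172))&(h[...,1]>150)&(h[...,2]>80)
b=P[m&(abs(P[...,0]-.62)<.06)&(abs(P[...,1]-.12)<.05)&(P[...,2]>.06)];print(b.mean(0),len(b),b.min(0),b.max(0))
E
```

```text
[0.63513391 0.1225599  0.08365479] 12 [0.63046349 0.11950999 0.08104967] [0.6387321  0.12565487 0.08897714]
```

View pics/c3.png

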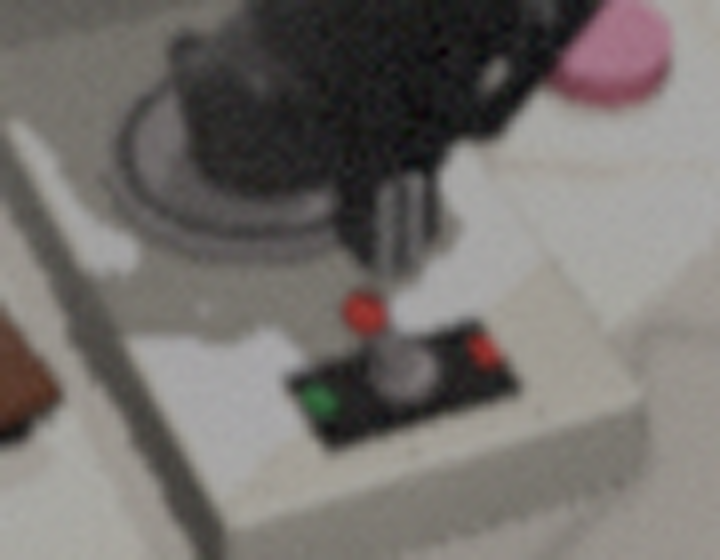

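The fingertips, seen at (400,270), are on the plate side (-y) of the bat at (365,312), so the push missed. I measure the fingertip offset by depth.

```bash
python3 - <<'E'
from h import *
im,d=snap('scene');P=cloud('scene',d)
for v in range(216,238,2):
    print(v,[P[v,u].round(3).tolist() for u in (328,331,334)])
im,d=snap('top');P=cloud('top',d);s=r.get_state()['tool_pos']
k=(abs(P[...,0]-s[0])<.03)&(abs(P[...,1]-s[1])<.03);print(P[k].max(0),P[k].min(0))
E
```

```text
216 [[0.636, 0.132, 0.146], [0.625, 0.13, 0.139], [0.62, 0.134, 0.139]]
218 [[0.634, 0.13, 0.138], [0.627, 0.133, 0.136], [0.617, 0.13, 0.129]]
220 [[0.636, 0.133, 0.134], [0.627, 0.132, 0.129], [0.617, 0.13, 0.123]]
222 [[0.633, 0.13, 0.125], [0.629, 0.135, 0.126], [0.615, 0.129, 0.114]]
224 [[0.634, 0.131, 0.12], [0.625, 0.131, 0.116], [0.567, 0.07, 0.039]]
226 [[0.635, 0.133, 0.116], [0.626, 0.132, 0.11], [0.573, 0.077, 0.041]]
228 [[0.633, 0.131, 0.107], [0.625, 0.132, 0.104], [0.577, 0.082, 0.04]]
230 [[0.595, 0.082, 0.043], [0.588, 0.085, 0.041], [0.582, 0.089, 0.041]]
232 [[0.599, 0.086, 0.041], [0.593, 0.091, 0.042], [0.586, 0.094, 0.04]]
234 [[0.628, 0.124, 0.08], [0.597, 0.097, 0.042], [0.591, 0.101, 0.042]]
236 [[0.628, 0.125, 0.074], [0.605, 0.107, 0.047], [0.598, 0.111, 0.046]]
[0.65777596 0.15013692 0.53361263] [0.59780184 0.09018883 0.45746128]
```

Fingertip depth reads z ≈ 0.104 while the TCP reads 0.081, so the tips are about 34 mm higher than the description implies and passed over the knob. I back off, lower by that amount, and push again.

Call:
jog_arm:
  motion: "0 0 0.03 0 0 0 0;0 0 0.036 0 0 0 0;0 0 0 0.02 0 0 0;0 0 0 0.011 0 0 0;0 0 0 0 0 0 0"

```text
clock: 6.85
tool_pos: [0.691, 0.1067, 0.0485]
tcp_rot: [-2.44, -1.977, 0.003]
contact_force: [0.4, -0.7, 1.3]
grip_width: -0.003
grip_force: 0.0
```

```bash
python3 - <<'E'
from h import *
go();im,d=snap('scene','s4');P=cloud('scene',d);s=r.get_state()['tool_pos']
p=r.camera_params('scene');T=p['world_from_camera']
k=(abs(P[...,0]-s[0])<.02)&(abs(P[...,1]-s[1])<.02)&(P[...,2]>.05)&(P[...,2]<.2);print(k.sum(),P[k].min(0),np.percentile(P[k][:,2],[1,5,20]))
cv2.imwrite('pics/c4.png',cv2.resize(im[180:270,270:370],None,fx=6,fy=6,interpolation=cv2.INTER_CUBIC)[:,:,::-1])
E
```

```text
clk 6.85 tcp [0.691  0.1067 0.0485] yaw 78.0 tilt -1.0 w -0.2 gf 0.0 F [ 0.4 -0.7  1.3]
467 [0.67176113 0.09035538 0.06932447] [0.07363098 0.0796318  0.09813001]
```

View pics/c4.png

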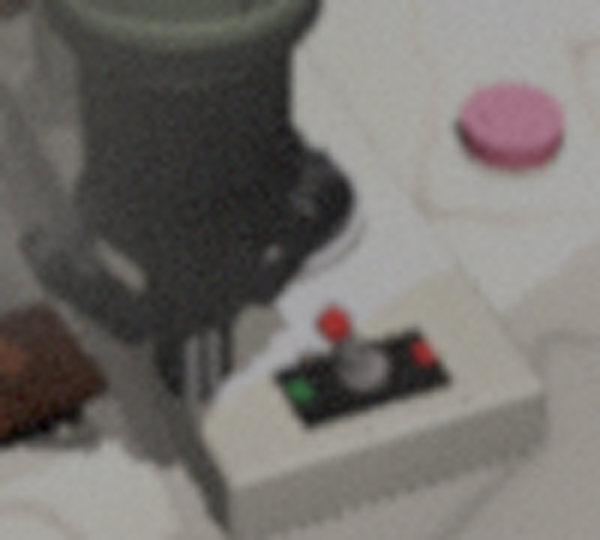

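The tips are now at z ≈ 0.072, beside the bat on the green side. Now I push.

Call:
jog_arm:
  motion: "0 0 -0.03 0 0 0 0;0 0 -0.012 0 0 0 0;0 0 -0.006 0 0 0 0;0 0 -0.006 0 0 0 0;0 0 0 0 0 0 0"

```text
clock: 7.52
tool_pos: [0.6392, 0.1177, 0.0495]
tcp_rot: [-2.442, -1.976, 0.001]
contact_force: [0.9, 0.2, 0.7]
grip_width: 0.002
grip_force: 0.0
```

```bash
python3 - <<'E'
from h import *
go();bat()
E
```

```text
clk 7.53 tcp [0.6392 0.1177 0.0495] yaw 78.0 tilt -1.0 w 0.2 gf 0.0 F [0.9 0.2 0.7]
scene bat_tip [([0.611, 0.124, 0.091], 0.6)]
scene switch_pivot [([0.618, 0.12, 0.044], 0.86), ([0.595, 0.01, 0.072], 0.24)]
top bat_tip []
top switch_pivot [([0.621, 0.117, 0.044], 0.6)]
```

Call:
jog_arm:
  motion: "0 0 -0.005 0 0 0 0;0 0 0 0 0 0 0;0 0 0.02 0 0 0 0;0 0 0.02 -0.03 0 0 0;0 0 0 -0.06 0 0 0"

```text
clock: 8.45
tool_pos: [0.6734, 0.1095, 0.1384]
tcp_rot: [-2.441, -1.974, 0.005]
contact_force: [0.7, -0.1, 1.3]
grip_width: -0.005
grip_force: 0.0
```

Call:
jog_arm:
  motion: "0.85 0 0 -0.06 0 0 0;0.85 -0.06 0 0 0 0 0;0.85 -0.05 0 0 0 0 0;0.85 0 -0.05 0 0 0 0;0.85 0 0 0 0 0 0"

```text
clock: 9.07
tool_pos: [0.5993, 0.0132, 0.1999]
tcp_rot: [-2.441, -1.977, 0.002]
contact_force: [1.9, 0.3, 1.1]
grip_width: 0.852
grip_force: 0.0
```

```bash
python3 - <<'E'
from h import *
go([.597,.0095,.14]);bat()
im,d=r.snapshot('scene');P=cloud('scene',d)
k=(abs(P[...,0]-.597)<.065)&(abs(P[...,1]-.01)<.05)&(P[...,2]>.11)&(P[...,2]<.26);print(P[k].min(0),np.percentile(P[k][:,2],[1,5,20]))
cv2.imwrite('pics/c5.png',cv2.resize(im[150:270,250:390],None,fx=5,fy=5,interpolation=cv2.INTER_CUBIC)[:,:,::-1])
E
```

```text
clk 9.07 tcp [0.5993 0.0132 0.1999] yaw 78.0 tilt -1.0 w 72.4 gf 0.0 F [1.9 0.3 1.1]
to [0.597 0.01  0.14 ] tool shift [-0.004  -0.0014  0.0599]
scene bat_tip [([0.603, 0.123, 0.093], 0.42)]
scene switch_pivot [([0.622, 0.119, 0.044], 0.67), ([0.592, 0.012, 0.057], 0.44)]
top bat_tip [([0.499, -0.331, -0.0], 0.58), ([0.606, 0.12, 0.083], 0.37)]
top switch_pivot [([0.62, 0.119, 0.046], 0.68)]
[ 0.55400421 -0.00140088  0.22834847] [0.22927968 0.23103235 0.23813863]
```

View pics/c5.png

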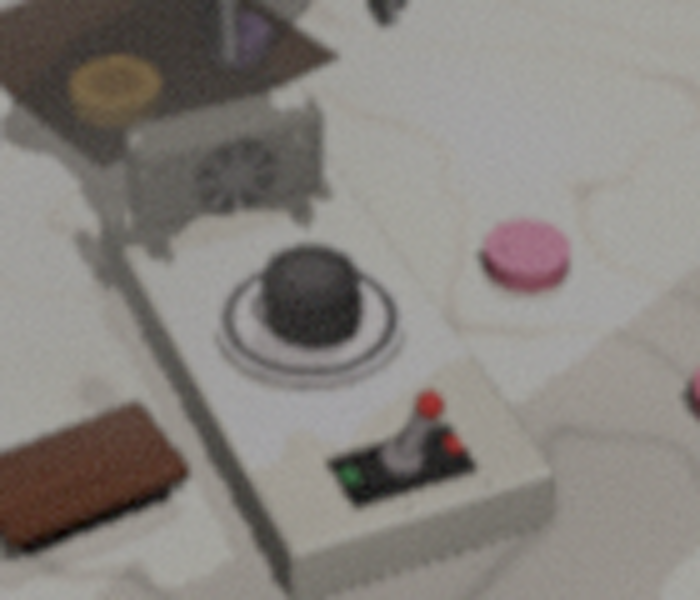

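Fan is OFF: the bat leans to red, with the knob at (430,403). The spent pile is at (310,295). The tips measure about 28 mm above the reported TCP, so I set heights by that. Next I grasp the upper spent stone.

Call:
jog_arm:
  motion: "0.85 -0.004 -0.001 0.06 0 0 0;0.85 0 0 0.06 0 0 0;0.85 0 0 0.03 0 0 0;0.85 0 0 0.012 0 0 0;0.85 0 0 0 0 0 0"

```text
clock: 10.05
tool_pos: [0.6002, 0.0097, 0.0376]
tcp_rot: [-2.442, -1.977, 0.0]
contact_force: [-0.8, 0.9, 1.1]
grip_width: 0.849
grip_force: 0.0
```

```bash
cat >> h.py <<'E'
def tips(R0=.065):
    im,d=r.snapshot('scene');P=cloud('scene',d);s=np.array(r.get_state()['tool_pos'])
    q=P-s;k=(abs(q@Y)<R0)&(abs(q@X)<.02)&(P[...,2]>s[2]+.012)&(P[...,2]<s[2]+.09)&((abs(q@Y)>.03)|(R0<.03));print('tip z-tcp',np.percentile(P[k][:,2]-s[2],[1,5,20]).round(4))
    return im,P
E
python3 - <<'E'
from h import *
go();im,P=tips()
cv2.imwrite('pics/c6.png',cv2.resize(im[150:270,250:390],None,fx=5,fy=5,interpolation=cv2.INTER_CUBIC)[:,:,::-1])
E
```

```text
clk 10.05 tcp [0.6002 0.0097 0.0376] yaw 78.0 tilt -1.0 w 72.1 gf 0.0 F [-0.8  0.9  1.1]
tip z-tcp [0.0289 0.0344 0.0466]
```

View pics/c6.png

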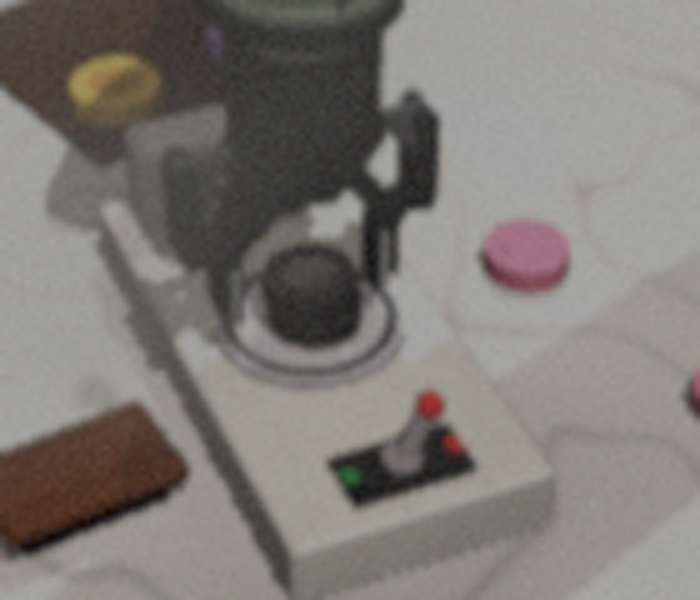

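The fingers straddle the pile, with tips at about (235,330) and (385,280). I close and lift.

Call:
jog_arm:
  motion: "0.4 0 0 0 0 0 0;0.4 0 0 0 0 0 0;0.4 0 0 0 0 0 0;0.4 0 0 0 0 0 0;0.4 0 0 0 0 0 0"
  grip_force: 50

```text
clock: 10.72
tool_pos: [0.5979, 0.0102, 0.0399]
tcp_rot: [-2.44, -1.976, 0.005]
contact_force: [-25.5, 3.1, 42.9]
grip_width: 0.568
grip_force: 52.8
```

Call:
jog_arm:
  motion: "0.4 0 0 -0.02 0 0 0;0.4 0 0 -0.04 0 0 0;0.4 0 0 -0.05 0 0 0;0.4 0 0 0 0 0 0"

```text
clock: 11.22
tool_pos: [0.6025, 0.0096, 0.1524]
tcp_rot: [2.439, 1.973, 0.009]
contact_force: [0.8, 0.6, -0.6]
grip_width: 0.561
grip_force: 51.8
```

```bash
python3 - <<'E'
from h import *
go([.4605,.350,.145],[.4605,.350,.012])
im,d=r.snapshot('top');P=cloud('top',d)
im,d=r.snapshot('scene');P=cloud('scene',d)
k=(abs(P[...,0]-.597)<.04)&(abs(P[...,1]-.01)<.04);Z=P[...,2]
print('low top',circ(P[k&(Z>.056)&(Z<.068)]) if (k&(Z>.056)&(Z<.068)).sum()>5 else 0)
cv2.imwrite('pics/c7.png',cv2.resize(im[130:270,250:390],None,fx=4,fy=4,interpolation=cv2.INTER_CUBIC)[:,:,::-1])
E
```

```text
clk 11.22 tcp [0.6025 0.0096 0.1524] yaw 77.9 tilt -1.0 w 47.7 gf 51.8 F [ 0.8  0.6 -0.6]
to [0.46  0.35  0.145] tool shift [ 0.3033 -0.21    0.0064]
to [0.46  0.35  0.012] tool shift [-0.0002 -0.001   0.133 ]
low top (array([0.5942, 0.0114]), 0.0263, array([0.5965, 0.0142]), np.float64(0.0632), 223)
```

View pics/c7.png

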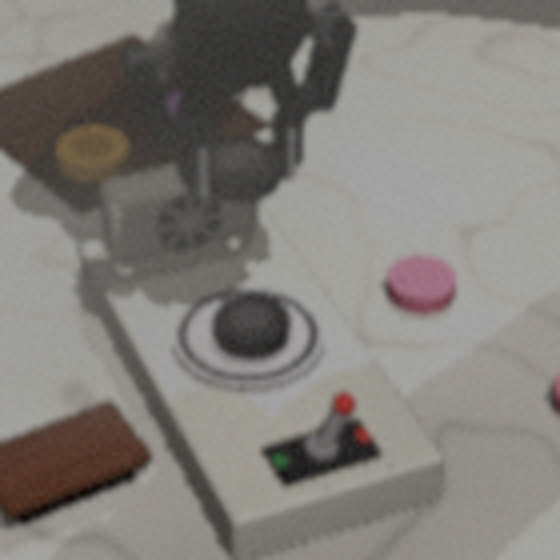

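Upper spent stone is held (at (240,170)); lower one remains on the plate at (250,325). Now to the bowl.

Call:
jog_arm:
  motion: "0.4 0.05 -0.035 0 0 0 0;0.4 0.05 -0.035 0 0 0 0;0.4 0.05 -0.035 0 0 0 0;0.4 0.05 -0.035 0 0 0 0;0.4 0.05 -0.035 0 0 0 0"

```text
clock: 11.95
tool_pos: [0.4797, 0.2918, 0.1468]
tcp_rot: [-2.442, -1.976, 0.002]
contact_force: [1.0, -0.4, -0.7]
grip_width: 0.569
grip_force: 51.8
```

Call:
jog_arm:
  motion: "0.4 0.053 -0.035 0 0 0 0;0.4 0 0 0 0 0 0;0.4 0 0 0.05 0 0 0;0.4 0 0 0.04 0 0 0;0.4 0 0 0 0 0 0"

```text
clock: 12.58
tool_pos: [0.4568, 0.3469, 0.0549]
tcp_rot: [2.442, 1.976, -0.009]
contact_force: [-0.5, -0.0, 0.1]
grip_width: 0.566
grip_force: 52.0
```

```bash
python3 - <<'E'
from h import *
go([.4605,.350,.06],[.4605,.350,.008])
im,d=r.snapshot('scene')
cv2.imwrite('pics/c8.png',cv2.resize(im[190:350,370:530],None,fx=3.5,fy=3.5,interpolation=cv2.INTER_CUBIC)[:,:,::-1])
E
```

```text
clk 12.57 tcp [0.4568 0.3469 0.0549] yaw 78.0 tilt -1.0 w 48.1 gf 52.0 F [-0.5 -0.   0.1]
to [0.46 0.35 0.06] tool shift [ 0.0038  0.003  -0.0051]
to [0.46  0.35  0.008] tool shift [0.0002 0.0002 0.052 ]
```

View pics/c8.png

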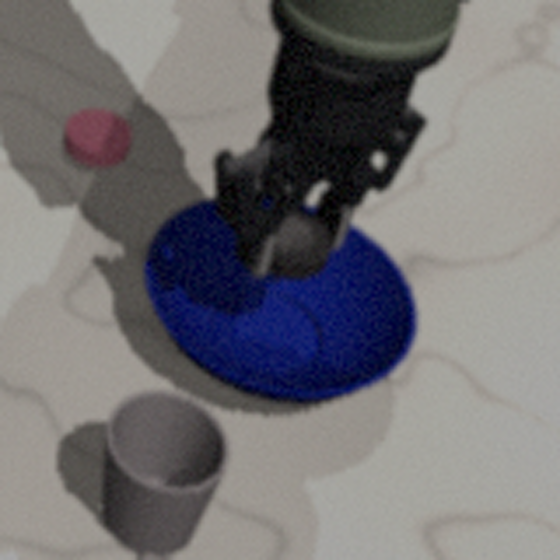

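The stone is above the bowl centre. I lower it and release, then return above the plate.

Call:
jog_arm:
  motion: "0.4 0.004 0.003 0.03 0 0 0;0.4 0 0 0.02 0 0 0;0.4 0 0 0.006 0 0 0;0.4 0 0 0 0 0 0;0.68 0 0 0 0 0 0"

```text
clock: 13.25
tool_pos: [0.4623, 0.3523, 0.0025]
tcp_rot: [-2.442, -1.976, -0.002]
contact_force: [-0.2, 0.3, -0.2]
grip_width: 0.679
grip_force: 0.0
```

Call:
jog_arm:
  motion: "0.68 0 0 0 0 0 0;0.68 0 0 0 0 0 0;0.68 0 0 -0.04 0 0 0;0.68 0 0 -0.06 0 0 0;0.68 0 0 -0.05 0 0 0"

```text
clock: 13.88
tool_pos: [0.462, 0.352, 0.1539]
tcp_rot: [-2.442, -1.977, -0.001]
contact_force: [0.8, 0.2, 0.2]
grip_width: 0.68
grip_force: 0.0
```

Call:
jog_arm:
  motion: "0.85 -0.05 0.035 0 0 0 0;0.85 -0.05 0.035 0 0 0 0;0.85 -0.05 0.035 0 0 0 0;0.85 -0.05 0.035 0 0 0 0;0.85 -0.05 0.035 0 0 0 0"

```text
clock: 14.5
tool_pos: [0.5816, 0.0691, 0.1519]
tcp_rot: [2.442, 1.976, 0.001]
contact_force: [1.1, 0.7, 0.7]
grip_width: 0.85
grip_force: 0.0
```

Call:
jog_arm:
  motion: "0.85 -0.05 0.035 0 0 0 0;0.85 0 0 0 0 0 0"

```text
clock: 14.75
tool_pos: [0.6059, 0.0092, 0.1513]
tcp_rot: [2.448, 1.967, -0.002]
contact_force: [0.0, 0.8, -0.2]
grip_width: 0.848
grip_force: 0.0
```

```bash
python3 - <<'E'
from h import *
im,d=r.snapshot('scene');P=cloud('scene',d)
Z=P[...,2];k=(abs(P[...,0]-.597)<.045)&(abs(P[...,1]-.01)<.045)&(Z>.056)&(Z<.068)
print('low top',circ(P[k]))
g=(im.max(-1).astype(int)-im.min(-1)<35)&(abs(P[...,0]-.46)<.06)&(abs(P[...,1]-.35)<.06);print('in bowl grey',circ(P[g]) if g.sum() else 0)
c=(circ(P[k])[0][0],circ(P[k])[0][1])
go([*c,.14],[*c,.03])
E
```

```text
low top (array([0.5947, 0.0126]), 0.0264, array([0.5968, 0.0144]), np.float64(0.0634), 223)
in bowl grey (array([0.46  , 0.3511]), 0.0831, array([0.4861, 0.362 ]), np.float64(0.0127), 718)
clk 14.8 tcp [0.6051 0.0125 0.1514] yaw 77.8 tilt -1.0 w 72.0 gf 0.0 F [-0.1  1.5 -0.1]
to [0.595 0.013 0.14 ] tool shift [-0.0021 -0.0102  0.0114]
to [0.595 0.013 0.03 ] tool shift [0.   0.   0.11]
```

Call:
jog_arm:
  motion: "0.85 -0.005 -0.0095 0.05 0 0 0;0.85 0 0 0.04 0 0 0;0.85 0 0 0.025 0 0 0;0.85 0 0 0.010 0 0 0;0.85 0 0 0 0 0 0"

```text
clock: 15.42
tool_pos: [0.5944, 0.0127, 0.0268]
tcp_rot: [-2.441, -1.977, 0.0]
contact_force: [-0.0, -0.1, 1.3]
grip_width: 0.846
grip_force: 0.0
```

Call:
jog_arm:
  motion: "0.4 0 0 0 0 0 0;0.4 0 0 0 0 0 0;0.4 0 0 0 0 0 0;0.4 0 0 0 0 0 0;0.4 0 0 0 0 0 0"

```text
clock: 16.05
tool_pos: [0.5952, 0.0121, 0.0281]
tcp_rot: [2.441, 1.976, 0.002]
contact_force: [-3.2, 0.9, 11.8]
grip_width: 0.56
grip_force: 49.8
```

```bash
python3 - <<'E'
from h import *
go([.4605,.350,.15])
E
```

```text
clk 16.05 tcp [0.5952 0.0121 0.0281] yaw 78.0 tilt -1.0 w 47.6 gf 49.8 F [-3.2  0.9 11.8]
to [0.46 0.35 0.15] tool shift [ 0.3025 -0.2019 -0.1221]
```

Call:
jog_arm:
  motion: "0.4 0 0 -0.025 0 0 0;0.4 0 0 -0.05 0 0 0;0.4 0 0 -0.05 0 0 0;0.4 0.05 -0.033 0 0 0 0;0.4 0.05 -0.033 0 0 0 0"

```text
clock: 16.68
tool_pos: [0.5507, 0.1244, 0.1531]
tcp_rot: [2.443, 1.974, 0.003]
contact_force: [-0.4, 1.1, 0.0]
grip_width: 0.561
grip_force: 52.0
```

Call:
jog_arm:
  motion: "0.4 0.05 -0.034 0 0 0 0;0.4 0.05 -0.034 0 0 0 0;0.4 0.05 -0.034 0 0 0 0;0.4 0.053 -0.034 0 0 0 0;0.4 0 0 0 0 0 0"

```text
clock: 17.3
tool_pos: [0.4574, 0.3551, 0.1526]
tcp_rot: [-2.433, -1.984, -0.003]
contact_force: [1.2, -1.4, -0.4]
grip_width: 0.561
grip_force: 52.0
```

```bash
python3 - <<'E'
from h import *
go([.4605,.350,.03])
im,d=r.snapshot('scene');a=im[130:340,250:530]
cv2.imwrite('pics/c9.png',cv2.resize(a,None,fx=2.8,fy=2.8,interpolation=cv2.INTER_CUBIC)[:,:,::-1])
E
```

```text
clk 17.3 tcp [0.4574 0.3551 0.1526] yaw 78.4 tilt -1.0 w 47.7 gf 52.0 F [ 1.2 -1.4 -0.4]
to [0.46 0.35 0.03] tool shift [-0.0048  0.0041  0.1226]
```

View pics/c9.png

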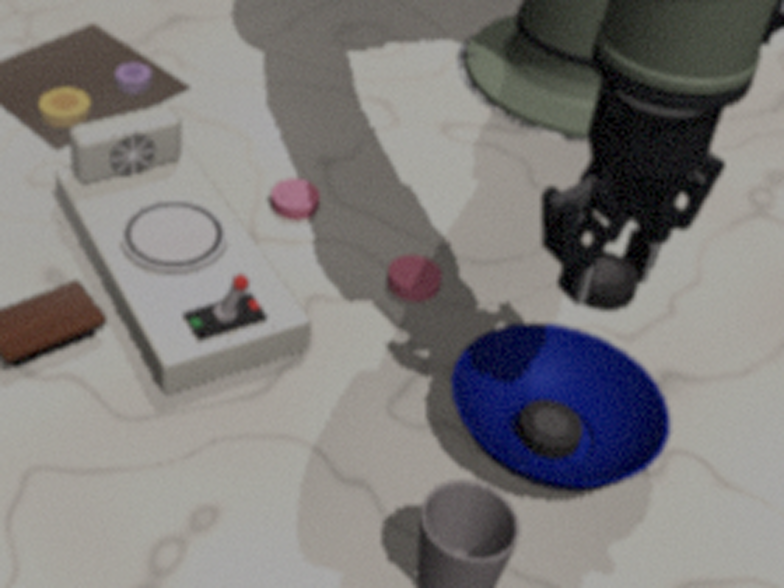

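The first spent stone lies in the bowl at (550,428), the second is held at (610,280), the plate is empty and the fan is off. I release the second on top and head for the mat.

Call:
jog_arm:
  motion: "0.4 -0.004 0.004 0.05 0 0 0;0.4 0 0 0.05 0 0 0;0.4 0 0 0.03 0 0 0;0.4 0 0 0 0 0 0;0.68 0 0 0 0 0 0"

```text
clock: 17.98
tool_pos: [0.4643, 0.3451, 0.0232]
tcp_rot: [2.443, 1.975, 0.003]
contact_force: [0.1, 0.6, 0.1]
grip_width: 0.683
grip_force: 0.0
```

Call:
jog_arm:
  motion: "0.68 0 0 0 0 0 0;0.68 0 0 0 0 0 0;0.68 0 0 -0.06 0 0 0;0.68 0 0 -0.06 0 0 0;0.68 0 0 -0.05 0 0 0"

```text
clock: 18.6
tool_pos: [0.4634, 0.3452, 0.1945]
tcp_rot: [2.442, 1.977, 0.003]
contact_force: [0.5, -0.1, -0.5]
grip_width: 0.68
grip_force: 0.0
```

Call:
jog_arm:
  motion: "0.9 -0.06 0.02 0 0 0 0;0.9 -0.06 0.02 0 0 0 0;0.9 -0.06 0.02 0 0 0 0;0.9 -0.06 0.02 0 0 0 0;0.9 -0.06 0.02 0 0 0 0"

```text
clock: 19.23
tool_pos: [0.4983, 0.0326, 0.1923]
tcp_rot: [2.441, 1.976, 0.001]
contact_force: [1.0, 0.3, 0.1]
grip_width: 0.9
grip_force: 0.0
```

Call:
jog_arm:
  motion: "0.9 -0.06 0.02 0 0 0 0;0.9 -0.06 0.02 0 0 0 0;0.9 -0.06 0.02 0 0 0 0;0.9 -0.04 0 0 0 0 0;0.9 0 0 0 0 0 0"

```text
clock: 19.85
tool_pos: [0.5098, -0.1941, 0.1918]
tcp_rot: [2.446, 1.97, -0.001]
contact_force: [0.5, 0.8, -0.5]
grip_width: 0.902
grip_force: 0.0
```

```bash
cat >> h.py <<'E'
def stones():
    for n in('top','scene'):
        im,d=snap(n);P=cloud(n,d);h=cv2.cvtColor(im,cv2.COLOR_RGB2HSV);H,S,V=[h[...,i].astype(int) for i in range(3)]
        for nm,m in(('ochre',(abs(H-24)<8)&(S>100)),('lilac',(abs(H-133)<14)&(S>40))):
            b=blob(im,P,m,(.35,.7,-.5,-.18),.012,.03);print(n,nm,circ(b) if len(b)>5 else len(b))
        m=(S<60)&(V<90);b=blob(im,P,m,(.4,.52,.29,.41),.0,.06);print(n,'grey in bowl',circ(b) if len(b)>5 else 0)
        b=blob(im,P,S<80,(.53,.66,-.06,.075),.0435 if n=='top' else .0455,.055);print(n,'plate',circ(b) if len(b)>5 else 0)
    return
E
python3 - <<'E'
from h import *
go([.5495,-.275,.12],[.5495,-.275,-.01]);stones()
E
```

```text
clk 19.85 tcp [ 0.5098 -0.1941  0.1918] yaw 77.7 tilt -1.0 w 76.6 gf 0.0 F [ 0.5  0.8 -0.5]
to [ 0.55  -0.275  0.12 ] tool shift [-0.0705  0.056   0.0719]
to [ 0.55  -0.275 -0.01 ] tool shift [ 1.0e-04 -0.0e+00  1.3e-01]
top ochre 0
top lilac (array([ 0.4542, -0.2826]), 0.0203, array([ 0.4523, -0.2832]), np.float64(0.0182), 158)
top grey in bowl (array([0.4623, 0.3427]), 0.0283, array([0.4625, 0.3411]), np.float64(0.0367), 212)
top plate (array([0.6007, 0.0073]), 0.083, array([0.5958, 0.0047]), np.float64(0.046), 905)
scene ochre (array([ 0.549 , -0.2735]), 0.0295, array([ 0.55, -0.27]), np.float64(0.0205), 167)
scene lilac (array([ 0.4558, -0.2783]), 0.0202, array([ 0.4562, -0.2747]), np.float64(0.0204), 72)
scene grey in bowl (array([0.4958, 0.3507]), 0.0623, array([0.4823, 0.3528]), np.float64(0.0278), 612)
scene plate (array([0.5984, 0.0077]), 0.0528, array([0.5965, 0.0111]), np.float64(0.0483), 743)
```

Both spent stones are in the bowl and the mat stones haven't moved. Next I grasp the ochre one.

Call:
jog_arm:
  motion: "0.9 -0.0355 0.028 0.03 0 0 0;0.9 -0.0355 0.028 0.03 0 0 0;0.9 0 0 0.05 0 0 0;0.9 0 0 0.05 0 0 0;0.9 0 0 0.02 0 0 0"

```text
clock: 20.58
tool_pos: [0.5503, -0.27, 0.0095]
tcp_rot: [-2.438, -1.977, 0.001]
contact_force: [-0.4, -0.1, 1.4]
grip_width: 0.897
grip_force: 0.0
```

Call:
jog_arm:
  motion: "0.9 0 0 0.019 0 0 0;0.9 0 0 0.005 0 0 0;0.9 0 0 0 0 0 0"

```text
clock: 20.95
tool_pos: [0.5513, -0.2721, -0.0116]
tcp_rot: [2.441, 1.976, 0.001]
contact_force: [-0.7, -0.1, 0.5]
grip_width: 0.899
grip_force: 0.0
```

```bash
python3 - <<'E'
from h import *
go([.5495,-.2755,-.014])
im,P=tips()
cv2.imwrite('pics/c10.png',cv2.resize(im[110:210,210:350],None,fx=5,fy=5,interpolation=cv2.INTER_CUBIC)[:,:,::-1])
E
```

```text
clk 20.95 tcp [ 0.5513 -0.2721 -0.0116] yaw 78.0 tilt -1.0 w 76.4 gf 0.0 F [-0.7 -0.1  0.5]
to [ 0.55  -0.276 -0.014] tool shift [-0.0037 -0.0011  0.0024]
tip z-tcp [0.0123 0.0131 0.0157]
```

View pics/c10.png

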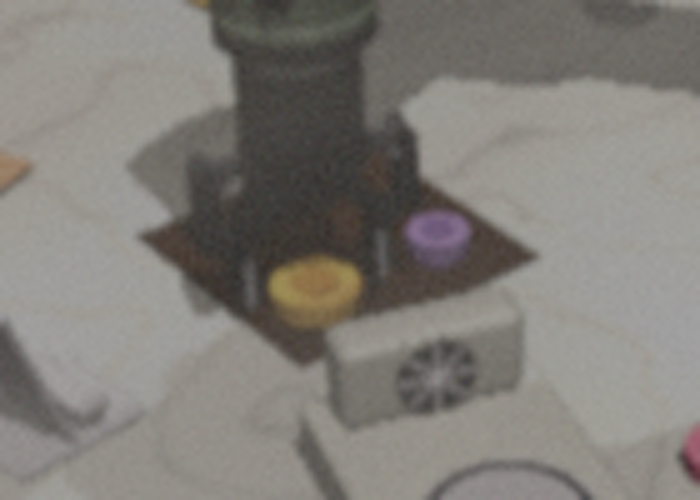

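The fingers straddle the ochre stone, with tips at (250,305) and (382,275) and the stone centre at (316,290). I nudge and close.

Call:
jog_arm:
  motion: "0.9 -0.0035 -0.001 0 0 0 0;0.5 0 0 0 0 0 0;0.5 0 0 0 0 0 0;0.5 0 0 0 0 0 0;0.5 0 0 0 0 0 0"

```text
clock: 21.62
tool_pos: [0.5491, -0.2758, -0.0114]
tcp_rot: [2.442, 1.975, -0.0]
contact_force: [-5.6, -0.4, 14.7]
grip_width: 0.65
grip_force: 49.9
```

Call:
jog_arm:
  motion: "0.5 0 0 0 0 0 0;0.5 0 0 -0.02 0 0 0;0.5 0 0 -0.05 0 0 0;0.5 0 0 -0.06 0 0 0;0.5 0 0 -0.03 0 0 0"

```text
clock: 22.25
tool_pos: [0.55, -0.2754, 0.1521]
tcp_rot: [2.439, 1.974, 0.003]
contact_force: [0.9, -0.2, -1.3]
grip_width: 0.651
grip_force: 53.5
```

```bash
python3 - <<'E'
from h import *
go([.5965,.008,.15])
def st(n):
    im,d=snap(n);P=cloud(n,d);h=cv2.cvtColor(im,cv2.COLOR_RGB2HSV);H,S=h[...,0].astype(int),h[...,1]
    k=(abs(H-24)<9)&(S>90)&(abs(P[...,0]-.55)<.08)&(abs(P[...,1]+.275)<.08)&(P[...,2]>.1);p=P[k]
    print(n,len(p),p.min(0).round(4),p.max(0).round(4),np.percentile(p[:,2],[2,98]).round(4))
st('scene')
E
```

```text
clk 22.25 tcp [ 0.55   -0.2754  0.1521] yaw 78.0 tilt -1.0 w 55.4 gf 53.5 F [ 0.9 -0.2 -1.3]
to [0.596 0.008 0.15 ] tool shift [ 0.2869 -0.0136  0.0018]
scene 200 [ 0.5186 -0.2968  0.1697] [ 0.6045 -0.206   0.491 ] [0.1727 0.3416]
```

Ochre held. Move over the plate, stop above it and compare.

Call:
jog_arm:
  motion: "0.5 0.057 -0.0027 0 0 0 0;0.5 0.057 -0.0027 0 0 0 0;0.5 0.057 -0.0027 0 0 0 0;0.5 0.057 -0.0027 0 0 0 0;0.5 0.057 -0.0027 0 0 0 0"

```text
clock: 22.92
tool_pos: [0.5953, 0.0083, 0.1486]
tcp_rot: [2.442, 1.976, 0.001]
contact_force: [1.1, 0.1, -1.1]
grip_width: 0.648
grip_force: 53.5
```

Call:
jog_arm:
  motion: "0.5 0 0 0.03 0 0 0;0.5 0 0 0.03 0 0 0;0.5 0 0 0.02 0 0 0;0.5 0 0 0.02 0 0 0;0.5 0 0 0 0 0 0"

```text
clock: 23.55
tool_pos: [0.5946, 0.0063, 0.0466]
tcp_rot: [-2.441, -1.976, 0.002]
contact_force: [-0.1, -0.2, -0.8]
grip_width: 0.651
grip_force: 53.5
```

```bash
cat >> h.py <<'E'
def look(c,zlo,zhi,hs):
    for n in('scene','top'):
        im,d=snap(n);P=cloud(n,d);h=cv2.cvtColor(im,cv2.COLOR_RGB2HSV);H,S=h[...,0].astype(int),h[...,1]
        k=(abs(H-hs)<12)&(S>60)&(abs(P[...,0]-c[0])<.05)&(abs(P[...,1]-c[1])<.05)&(P[...,2]>zlo)&(P[...,2]<zhi);p=P[k]
        if len(p)>5: print(n,circ(p),p.min(0).round(4),p.max(0).round(4))
    return
E
python3 - <<'E'
from h import *
go([.5965,.008,.033]);look((.5965,.008),.055,.13,24)
im,d=r.snapshot('scene')
cv2.imwrite('pics/c11.png',cv2.resize(im[150:270,250:390],None,fx=5,fy=5,interpolation=cv2.INTER_CUBIC)[:,:,::-1])
E
```

```text
clk 23.55 tcp [0.5946 0.0063 0.0466] yaw 78.0 tilt -1.0 w 55.3 gf 53.5 F [-0.1 -0.2 -0.8]
to [0.596 0.008 0.033] tool shift [0.0021 0.0015 0.0136]
scene (array([0.5951, 0.0098]), 0.03, array([0.5971, 0.0151]), np.float64(0.078), 327) [ 0.5656 -0.02    0.0616] [0.6236 0.038  0.0837]
```

View pics/c11.png

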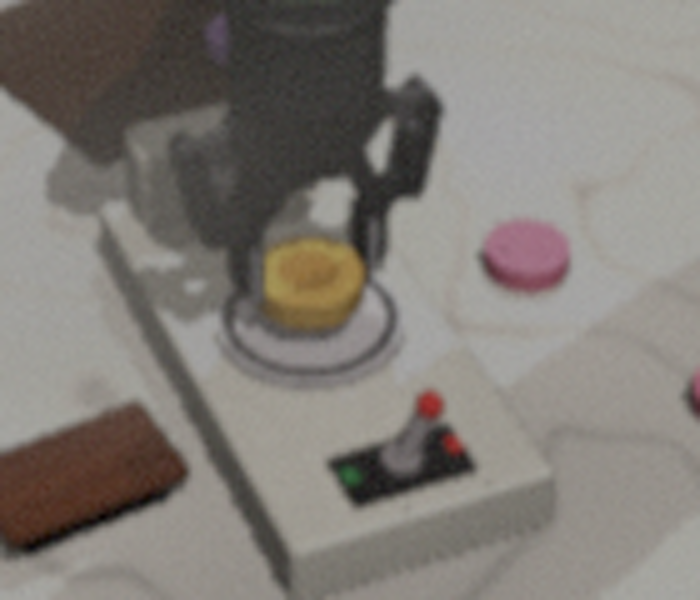

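The stone is level at (312,285) over the plate. The scene camera agrees that about +2 mm is needed. I lower and release.

Call:
jog_arm:
  motion: "0.5 0.0022 0.0015 0.006 0 0 0;0.5 0 0 0.005 0 0 0;0.5 0 0 0.002 0 0 0;0.5 0 0 0.0015 0 0 0;0.5 0 0 0 0 0 0"

```text
clock: 24.32
tool_pos: [0.5971, 0.0082, 0.033]
tcp_rot: [-2.442, -1.976, 0.0]
contact_force: [0.5, 0.4, -0.9]
grip_width: 0.647
grip_force: 53.5
```

```bash
python3 - <<'E'
from h import *
go([.5965,.008,.033]);look((.5965,.008),.055,.13,24)
E
```

```text
clk 24.32 tcp [0.5971 0.0082 0.033 ] yaw 78.0 tilt -1.0 w 55.0 gf 53.5 F [ 0.5  0.4 -0.9]
to [0.596 0.008 0.033] tool shift [-0.0003 -0.0006  0.    ]
scene (array([0.5978, 0.0108]), 0.0304, array([0.5983, 0.0155]), np.float64(0.0647), 295) [ 0.5686 -0.0178  0.0553] [0.6279 0.0403 0.0897]
```

Call:
jog_arm:
  motion: "0.5 0 0 0.001 0 0 0;0.5 0 0 0.0005 0 0 0;0.8 0 0 0 0 0 0;0.8 0 0 0 0 0 0;0.8 0 0 0 0 0 0"

```text
clock: 25.05
tool_pos: [0.5972, 0.0082, 0.0316]
tcp_rot: [-2.442, -1.977, -0.0]
contact_force: [-0.1, 0.1, 0.5]
grip_width: 0.804
grip_force: 0.0
```

Call:
jog_arm:
  motion: "0.8 0 0 -0.03 0 0 0;0.8 0 0 -0.06 0 0 0;0.8 0 0 -0.05 0 0 0;0.8 -0.055 0 0 0 0 0;0.8 -0.055 0 0 0 0 0"

```text
clock: 25.68
tool_pos: [0.5741, -0.1005, 0.1723]
tcp_rot: [2.44, 1.977, 0.001]
contact_force: [0.8, -1.2, -0.9]
grip_width: 0.804
grip_force: 0.0
```

Call:
jog_arm:
  motion: "0.8 -0.05 -0.015 0 0 0 0;0.8 -0.05 -0.015 0 0 0 0;0.8 -0.05 -0.015 0 0 0 0;0.8 0 -0.03 0 0 0 0;0.8 0 0 0 0 0 0"

```text
clock: 26.3
tool_pos: [0.4679, -0.231, 0.1718]
tcp_rot: [-2.443, -1.974, 0.001]
contact_force: [1.4, 0.1, 0.4]
grip_width: 0.799
grip_force: 0.0
```

```bash
python3 - <<'E'
from h import *
go([.4545,-.2805,.1],[.4545,-.2805,-.0115]);stones();print('on plate');look((.5965,.008),.058,.075,24)
E
```

```text
clk 26.3 tcp [ 0.4679 -0.231   0.1718] yaw 77.9 tilt -1.0 w 67.9 gf 0.0 F [1.4 0.1 0.4]
to [ 0.454 -0.28   0.1  ] tool shift [-0.0512 -0.0027  0.0718]
to [ 0.454 -0.28  -0.012] tool shift [1.000e-04 1.000e-04 1.115e-01]
top ochre 0
top lilac (array([ 0.4568, -0.2754]), 0.0175, array([ 0.4611, -0.2716]), np.float64(0.0176), 44)
top grey in bowl (array([0.4638, 0.3433]), 0.028, array([0.4628, 0.3409]), np.float64(0.037), 214)
top plate (array([0.5854, 0.0016]), 0.0711, array([0.5925, 0.0081]), np.float64(0.0462), 792)
scene ochre 0
scene lilac (array([ 0.4552, -0.2771]), 0.021, array([ 0.4552, -0.2752]), np.float64(0.0199), 73)
scene grey in bowl (array([0.4958, 0.3506]), 0.0624, array([0.4812, 0.3539]), np.float64(0.0312), 597)
scene plate (array([0.6072, 0.0013]), 0.0633, array([0.5947, 0.0145]), np.float64(0.0482), 671)
on plate
scene (array([ 0.6254, -0.0252]), 0.0252, array([ 0.6264, -0.0217]), np.float64(0.0648), 161) [ 0.6041 -0.0419  0.0584] [ 0.6464 -0.0022  0.0702]
top (array([ 0.6241, -0.0264]), 0.025, array([ 0.6244, -0.0264]), np.float64(0.0625), 162) [ 0.6026 -0.0419  0.058 ] [ 0.6457 -0.0099  0.0701]
```

The ochre stone was knocked aside after I left it. I look.

```bash
python3 - <<'E'
from h import *
im,d=r.snapshot('scene');P=cloud('scene',d)
cv2.imwrite('pics/c12.png',cv2.resize(im[150:270,240:380],None,fx=5,fy=5,interpolation=cv2.INTER_CUBIC)[:,:,::-1])
for n in('scene','top'):
    im,d=r.snapshot(n);P=cloud(n,d);h=cv2.cvtColor(im,cv2.COLOR_RGB2HSV).astype(int)
    k=(abs(h[...,0]-24)<9)&(h[...,1]>90)&(abs(P[...,0]-.62)<.06)&(abs(P[...,1]+.025)<.06);p=P[k]
    A=np.c_[p[:,:2]-p[:,:2].mean(0),np.ones(len(p))]
    print(n,circ(p),p.min(0),p.max(0),np.linalg.lstsq(A,p[:,2],rcond=None)[0])
E
```

```text
scene (array([ 0.6291, -0.0295]), 0.028, array([ 0.6317, -0.0241]), np.float64(0.0628), 257) [ 0.60504169 -0.05722789  0.05031623] [ 0.65685375 -0.00218369  0.06900565] [-0.15185751 -0.01075721  0.06226938]
top (array([ 0.6371, -0.0368]), 0.0359, array([ 0.6281, -0.0361]), np.float64(0.0604), 362) [ 0.60148654 -0.06609857  0.00204882] [ 0.67199425 -0.00784287  0.06924692] [-0.07931483  0.07245259  0.05966291]
```

View pics/c12.png

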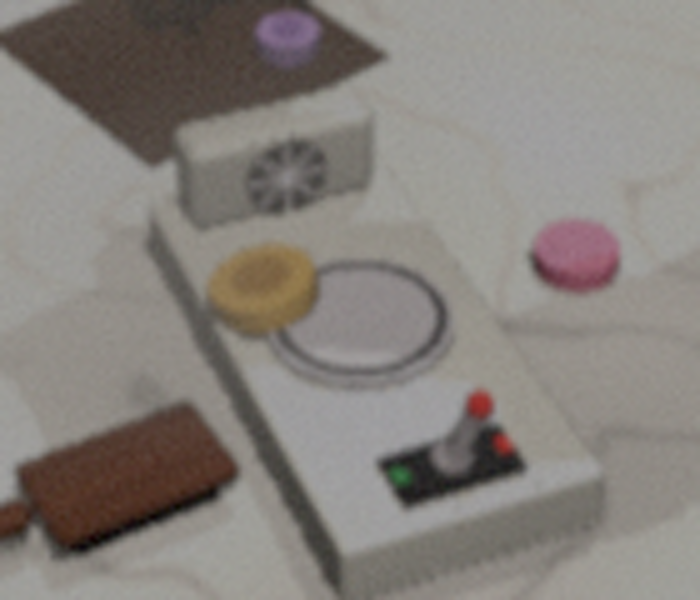

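The ochre stone is at (263,285), tilted off the plate's rim on the far/fan side; the fan is still off. I regrasp it, since its centre is about (0.6295,-0.033).

```bash
python3 - <<'E'
from h import *
go([.6295,-.033,.13],[.6295,-.033,.033],[.5965,.008,.033])
im,d=r.snapshot('top');P=cloud('top',d);h=cv2.cvtColor(im,cv2.COLOR_RGB2HSV).astype(int)
k=(abs(h[...,0]-24)<9)&(h[...,1]>90)&(abs(P[...,0]-.63)<.05)&(abs(P[...,1]+.03)<.05)&(P[...,2]>.05)
print(circ(P[k]),P[k].min(0),P[k].max(0))
E
```

```text
clk 26.65 tcp [ 0.4701 -0.2302  0.1715] yaw 78.0 tilt -1.0 w 68.0 gf 0.0 F [ 0.8 -0.2 -0.5]
to [ 0.63  -0.033  0.13 ] tool shift [0.226  0.1149 0.0415]
to [ 0.63  -0.033  0.033] tool shift [-0.    -0.     0.097]
to [0.596 0.008 0.033] tool shift [ 0.0333 -0.0408  0.    ]
(array([ 0.6296, -0.0368]), 0.0292, array([ 0.6282, -0.0364]), np.float64(0.0604), 348) [ 0.60118605 -0.06552144  0.0506586 ] [ 0.65750552 -0.00780194  0.06895253]
```

Call:
jog_arm:
  motion: "0.9 0.056 0.0288 0 0 0 0;0.9 0.056 0.0288 0 0 0 0;0.9 0.056 0.0288 0 0 0 0;0.9 0.057 0.0285 0 0 0 0;0.9 0 0 0.04 0 0 0"

```text
clock: 27.32
tool_pos: [0.631, -0.0306, 0.1329]
tcp_rot: [2.435, 1.983, 0.009]
contact_force: [0.5, -1.6, -1.1]
grip_width: 0.902
grip_force: 0.0
```

Call:
jog_arm:
  motion: "0.9 0 0 0.05 0 0 0;0.9 0 0 0.03 0 0 0;0.9 0 0 0.014 0 0 0;0.9 0 0 0.003 0 0 0;0.9 0 0 0 0 0 0"

```text
clock: 27.95
tool_pos: [0.6279, -0.0364, 0.0356]
tcp_rot: [2.441, 1.976, 0.002]
contact_force: [-0.4, -0.5, -0.1]
grip_width: 0.899
grip_force: 0.0
```

```bash
python3 - <<'E'
from h import *
go([.6295,-.0335,.033]);look((.6295,-.033),.045,.08,24)
E
```

```text
clk 27.95 tcp [ 0.6279 -0.0364  0.0356] yaw 78.0 tilt -1.0 w 76.4 gf 0.0 F [-0.4 -0.5 -0.1]
to [ 0.63  -0.034  0.033] tool shift [0.0032 0.001  0.0026]
scene (array([ 0.6287, -0.0327]), 0.0304, array([ 0.6317, -0.0265]), np.float64(0.0621), 310) [ 0.602  -0.0621  0.0467] [ 0.6576 -0.0026  0.07  ]
top (array([ 0.6235, -0.0322]), 0.0281, array([ 0.622 , -0.0163]), np.float64(0.0613), 52) [ 0.602  -0.056   0.0451] [ 0.6406 -0.0078  0.0694]
```

Call:
jog_arm:
  motion: "0.9 0.002 0.001 0.001 0 0 0;0.5 0 0 0 0 0 0;0.5 0 0 0 0 0 0;0.5 0 0 0 0 0 0;0.5 0 0 0 0 0 0"

```text
clock: 28.68
tool_pos: [0.6301, -0.0342, 0.0361]
tcp_rot: [2.44, 1.975, 0.004]
contact_force: [-6.9, 1.5, 32.9]
grip_width: 0.503
grip_force: 26.6
```

Call:
jog_arm:
  motion: "0.5 0 0 0 0 0 0;0.5 0 0 -0.01 0 0 0;0.5 0 0 -0.01 0 0 0;0.5 0.016 -0.02 0 0 0 0;0.5 0.016 -0.02 0 0 0 0"

```text
clock: 29.3
tool_pos: [0.5958, 0.0053, 0.0539]
tcp_rot: [2.442, 1.976, 0.0]
contact_force: [0.6, 0.7, -0.3]
grip_width: 0.502
grip_force: 0.0
```

```bash
python3 - <<'E'
from h import *
go([.5965,.008,.04]);look((.5965,.008),.058,.13,24)
im,d=r.snapshot('scene')
cv2.imwrite('pics/c13.png',cv2.resize(im[150:270,250:390],None,fx=5,fy=5,interpolation=cv2.INTER_CUBIC)[:,:,::-1])
E
```

```text
clk 29.3 tcp [0.5958 0.0053 0.0539] yaw 77.9 tilt -1.0 w 42.7 gf 0.0 F [ 0.6  0.7 -0.3]
to [0.596 0.008 0.04 ] tool shift [0.0028 0.0001 0.0139]
scene (array([ 0.6292, -0.0189]), 0.0264, array([ 0.6316, -0.0215]), np.float64(0.0637), 125) [ 0.6135 -0.0419  0.0585] [0.6465 0.0073 0.0909]
```

View pics/c13.png

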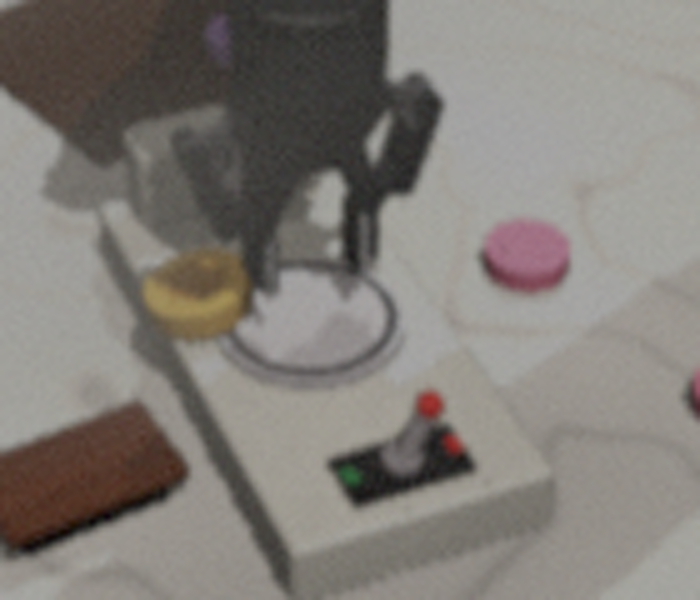

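The picture shows that the fingers slipped over the tilted stone, which is now at (197,293); the fan is still off. No more views, as my picture allowance is used up, so I work from numbers. I'll lift clear, measure, and grasp across the slope.

Call:
jog_arm:
  motion: "0.9 0 0 -0.04 0 0 0;0.9 0.05 0 -0.06 0 0 -10.2;0.9 0.05 0 0 0 0 -10.2;0.9 0.05 0 0 0 0 -10.2;0.9 0 0 0 0 0 -10.2"

```text
clock: 30.08
tool_pos: [0.5984, 0.1475, 0.1421]
tcp_rot: [-1.585, -2.711, -0.003]
contact_force: [0.4, -1.1, -0.8]
grip_width: 0.902
grip_force: 0.0
```

Call:
jog_arm:
  motion: "0.9 0 0 0 0 0 0;0.9 0 0 0 0 0 0"

```text
clock: 30.32
tool_pos: [0.5993, 0.1423, 0.1416]
tcp_rot: [1.608, 2.699, -0.001]
contact_force: [0.2, -0.8, -0.3]
grip_width: 0.903
grip_force: 0.0
```

```bash
cat > och.py <<'E'
from h import *
from scipy.optimize import least_squares
def och(hue=24,tol=9,zmin=.012,roi=(.5,.75,-.12,.12)):
    for n in('scene','top'):
        im,d=r.snapshot(n);P=cloud(n,d);h=cv2.cvtColor(im,cv2.COLOR_RGB2HSV).astype(int)
        k=(abs(h[...,0]-hue)<tol)&(h[...,1]>80)
        p=blob(im,P,k,roi,zmin,.16)
        if len(p)<20: print(n,len(p));continue
        # RANSAC top plane
        rng=np.random.default_rng(0);best=None
        for _ in range(300):
            a=p[rng.choice(len(p),3,False)];nn=np.cross(a[1]-a[0],a[2]-a[0]);l=np.linalg.norm(nn)
            if l<1e-6: continue
            nn/=l;nn*=np.sign(nn[2]);
            if nn[2]<.8: continue
            m=abs((p-a[0])@nn)<.0018
            if best is None or m.sum()>best[0]: best=(m.sum(),m)
        q=p[best[1]];c0=q.mean(0);nn=np.linalg.svd(q-c0)[2][2];nn*=np.sign(nn[2])
        c,rad=cv2.minEnclosingCircle(q[:,:2].astype(np.float32))
        zc=c0[2]-((np.array(c)-c0[:2])@nn[:2])/nn[2]
        d2=np.array([c[0]-.5965,c[1]-(.0115 if n=='scene' else .0045),0])
        print(n,len(p),len(q),'top centre',np.round([*c,zc],4),'rad',round(rad,4),'normal own x,y',(nn@Y).round(3),(nn@X).round(3),'zrange',q[:,2].min().round(4),q[:,2].max().round(4),'off plate own x,y',(d2@Y).round(4),(d2@X).round(4))
E
python3 - <<'E'
from och import *
go();och();stones();bat()
E
```

```text
clk 30.32 tcp [0.5993 0.1423 0.1416] yaw 118.4 tilt -1.0 w 76.8 gf 0.0 F [ 0.2 -0.8 -0.3]
scene 283 180 top centre [ 0.6387 -0.032   0.0623] rad 0.0276 normal own x,y 0.135 -0.09 zrange 0.0568 0.067 off plate own x,y 0.0503 -0.0338
top 109 76 top centre [ 0.646  -0.0455  0.0583] rad 0.0258 normal own x,y 0.092 -0.092 zrange 0.0548 0.0612 off plate own x,y 0.0588 -0.0386
top ochre 0
top lilac (array([ 0.4549, -0.2828]), 0.0199, array([ 0.4585, -0.2829]), np.float64(0.0179), 129)
top grey in bowl (array([0.4636, 0.3428]), 0.0281, array([0.4624, 0.3409]), np.float64(0.0367), 197)
top plate 0
scene ochre 0
scene lilac (array([ 0.4533, -0.2797]), 0.021, array([ 0.4573, -0.2774]), np.float64(0.0208), 57)
scene grey in bowl (array([0.4945, 0.3483]), 0.0621, array([0.4817, 0.3526]), np.float64(0.0298), 606)
scene plate (array([0.6035, 0.0058]), 0.0586, array([0.5947, 0.0134]), np.float64(0.0483), 680)
scene bat_tip [([0.602, 0.122, 0.092], 0.64)]
scene switch_pivot [([0.621, 0.119, 0.047], 0.76)]
top bat_tip []
top switch_pivot [([0.623, 0.399, -0.004], 0.22)]
```

```bash
python3 - <<'E'
import numpy as np
a=np.radians(128.5);x=np.array([np.cos(a),np.sin(a)]);y=np.array([np.sin(a),-np.cos(a)])
d=np.array([.639,-.0358])-np.array([.5993,.1423]);print(d@x,d@y)
E
```

```text
-0.1640963438099284 -0.07980031295811922
```

Call:
jog_arm:
  motion: "0.9 0 0 0 0 0 -10.1;0.9 0 0 0 0 0 0"

```text
clock: 31.08
tool_pos: [0.5988, 0.1435, 0.1415]
tcp_rot: [-1.357, -2.833, -0.0]
contact_force: [-0.5, 0.5, 1.4]
grip_width: 0.9
grip_force: 0.0
```

Call:
jog_arm:
  motion: "0.9 -0.041 -0.02 0 0 0 0;0.9 -0.041 -0.02 0 0 0 0;0.9 -0.041 -0.02 0 0 0 0;0.9 -0.041 -0.02 0 0 0 0;0.9 0 0 0.04 0 0 0"

```text
clock: 31.7
tool_pos: [0.6416, -0.039, 0.1031]
tcp_rot: [1.369, 2.822, 0.0]
contact_force: [0.2, 1.2, -0.1]
grip_width: 0.9
grip_force: 0.0
```

Call:
jog_arm:
  motion: "0.9 0 0 0.03 0 0 0;0.9 0 0 0.02 0 0 0;0.9 0 0 0 0 0 0"

```text
clock: 32.08
tool_pos: [0.6389, -0.0341, 0.0507]
tcp_rot: [-1.357, -2.832, 0.001]
contact_force: [0.6, 0.2, 0.4]
grip_width: 0.898
grip_force: 0.0
```

```bash
python3 - <<'E'
from och import *
go([.639,-.0358,.029]);och()
E
```

```text
clk 32.08 tcp [ 0.6389 -0.0341  0.0507] yaw 128.8 tilt -1.0 w 76.3 gf 0.0 F [0.6 0.2 0.4]
to [ 0.639 -0.036  0.029] tool shift [-0.0014 -0.0009  0.0217]
scene 192 108 top centre [ 0.6359 -0.031   0.0629] rad 0.0278 normal own x,y 0.109 -0.072 zrange 0.0604 0.0679 off plate own x,y 0.0473 -0.0333
top 196 102 top centre [ 0.6346 -0.0351  0.0607] rad 0.0269 normal own x,y 0.14 -0.091 zrange 0.059 0.0658 off plate own x,y 0.0455 -0.0308
```

Call:
jog_arm:
  motion: "0.9 -0.001 -0.001 0.012 0 0 0;0.9 0 0 0.007 0 0 0;0.9 0 0 0.003 0 0 0;0.9 0 0 0 0 0 0;0.9 0 0 0 0 0 0"

```text
clock: 32.8
tool_pos: [0.6395, -0.0357, 0.0298]
tcp_rot: [1.356, 2.834, 0.0]
contact_force: [-0.7, -1.0, -0.7]
grip_width: 0.895
grip_force: 0.0
```

Call:
jog_arm:
  motion: "0.5 0 0 0 0 0 0;0.5 0 0 0 0 0 0;0.5 0 0 0 0 0 0;0.5 0 0 0 0 0 0;0.5 0 0 0 0 0 0"

```text
clock: 33.42
tool_pos: [0.6397, -0.0357, 0.0303]
tcp_rot: [1.355, 2.833, 0.0]
contact_force: [-1.5, -0.2, 6.8]
grip_width: 0.65
grip_force: 51.3
```

```bash
python3 - <<'E'
from h import *
go()
E
```

```text
clk 33.42 tcp [ 0.6397 -0.0357  0.0303] yaw 128.9 tilt -1.0 w 55.3 gf 51.3 F [-1.5 -0.2  6.8]
```

Gripped at full diameter. Lift and move over the plate.

Call:
jog_arm:
  motion: "0.5 0 0 -0.015 0 0 0;0.5 0 0 -0.02 0 0 0;0.5 0.03 -0.003 0 0 0 0;0.5 0.031 -0.003 0 0 0 0;0.5 0 0 0 0 0 0"

```text
clock: 34.05
tool_pos: [0.5957, 0.0098, 0.0663]
tcp_rot: [1.352, 2.835, 0.001]
contact_force: [1.0, -0.2, -1.2]
grip_width: 0.646
grip_force: 53.1
```

```bash
python3 - <<'E'
from och import *
go([.5965,.008,.033]);och()
E
```

```text
clk 34.05 tcp [0.5957 0.0098 0.0663] yaw 129.0 tilt -1.0 w 54.9 gf 53.1 F [ 1.  -0.2 -1.2]
to [0.596 0.008 0.033] tool shift [-0.0019 -0.0006  0.0333]
scene 175 102 top centre [0.5957 0.0117 0.0977] rad 0.0292 normal own x,y 0.152 -0.091 zrange 0.0922 0.1038 off plate own x,y -0.0008 -0.0
top 63 30 top centre [0.582  0.0208 0.1007] rad 0.0166 normal own x,y -0.524 0.227 zrange 0.0934 0.1021 off plate own x,y -0.0175 0.0129
```

The stone is centred but pitched 10° about the closing axis, so I tilt the tool about its y to level it.

Call:
jog_arm:
  motion: "0.5 0 0 0 0 -5 0;0.5 0 0 0 0 -5.2 0;0.5 0 0 0 0 0 0"

```text
clock: 34.52
tool_pos: [0.5965, 0.0091, 0.0653]
tcp_rot: [1.282, 2.688, -0.115]
contact_force: [0.3, -0.3, -0.8]
grip_width: 0.65
grip_force: 53.2
```

```bash
python3 - <<'E'
from och import *
go();och();print(R.from_rotvec(r.get_state()['tcp_rot']).as_matrix().round(3))
E
```

```text
clk 34.52 tcp [0.5965 0.0091 0.0653] yaw 129.0 tilt -0.984 w 55.2 gf 53.2 F [ 0.3 -0.3 -0.8]
scene 156 87 top centre [0.5938 0.0159 0.0958] rad 0.0288 normal own x,y 0.011 0.035 zrange 0.0928 0.0982 off plate own x,y -0.0036 0.0038
top 0
[[-0.617  0.779  0.111]
 [ 0.767  0.627 -0.137]
 [-0.176  0.    -0.984]]
```

Call:
jog_arm:
  motion: "0.5 0 -0.0007 0.015 0 0 0;0.5 0 0 0.009 0 0 0;0.5 0 0 0.003 0 0 0;0.5 0 0 0.001 0 0 0;0.5 0 0 0 0 0 0"

```text
clock: 35.25
tool_pos: [0.599, 0.0038, 0.0372]
tcp_rot: [1.285, 2.687, -0.114]
contact_force: [0.1, 0.4, -0.9]
grip_width: 0.647
grip_force: 53.2
```

```bash
python3 - <<'E'
from och import *
go();och()
E
```

```text
clk 35.25 tcp [0.599  0.0038 0.0372] yaw 128.9 tilt -0.9842 w 55.0 gf 53.2 F [ 0.1  0.4 -0.9]
scene 149 92 top centre [0.5958 0.0119 0.0679] rad 0.0287 normal own x,y 0.003 -0.007 zrange 0.0662 0.0698 off plate own x,y -0.0007 0.0002
top 0
```

Call:
jog_arm:
  motion: "0.5 0 0 0.002 0 0 0;0.5 0 0 0.001 0 0 0;0.5 0 0 0.0005 0 0 0;0.5 0 0 0 0 0 0"

```text
clock: 35.85
tool_pos: [0.5993, 0.0032, 0.0336]
tcp_rot: [1.285, 2.687, -0.115]
contact_force: [0.2, -0.2, -0.2]
grip_width: 0.652
grip_force: 53.2
```

```bash
python3 - <<'E'
from och import *
go();och()
E
```

```text
clk 35.85 tcp [0.5993 0.0032 0.0336] yaw 128.9 tilt -0.9842 w 55.4 gf 53.2 F [ 0.2 -0.2 -0.2]
scene 149 90 top centre [0.5964 0.0114 0.0648] rad 0.0291 normal own x,y -0.016 0.047 zrange 0.0619 0.0665 off plate own x,y -0.0001 -0.0002
top 0
```

Call:
jog_arm:
  motion: "0.5 0 0 0.0008 0 0 0;0.5 0 0 0 0 0 0;0.85 0 0 0 0 0 0;0.85 0 0 0 0 0 0;0.85 0 0 0 0 0 0"

```text
clock: 36.58
tool_pos: [0.5994, 0.0031, 0.0328]
tcp_rot: [1.285, 2.687, -0.115]
contact_force: [-0.8, -0.7, -0.3]
grip_width: 0.849
grip_force: 0.0
```

Call:
jog_arm:
  motion: "0.85 0 0 -0.03 0 0 0;0.85 0 0 -0.06 0 0 0;0.85 0 0 -0.05 0 10.2 0;0.8 -0.03 0 0 0 0 10.2;0.8 -0.04 0 0 0 0 10.2"

```text
clock: 37.2
tool_pos: [0.6226, -0.0369, 0.1714]
tcp_rot: [1.843, 2.544, 0.002]
contact_force: [-0.4, -0.8, -0.4]
grip_width: 0.8
grip_force: 0.0
```

Call:
jog_arm:
  motion: "0.8 -0.04 0 0 0 0 10.2;0.8 -0.04 0 0 0 0 10.2;0.8 0 0 0 0 0 10.2;0.8 0 0 0 0 0 0"

```text
clock: 37.7
tool_pos: [0.6402, -0.1135, 0.1705]
tcp_rot: [-2.443, -1.975, 0.0]
contact_force: [0.9, 0.9, 0.4]
grip_width: 0.799
grip_force: 0.0
```

```bash
python3 - <<'E'
from och import *
go([.4545,-.2805,.1]);och();stones()
E
```

```text
clk 37.7 tcp [ 0.6402 -0.1135  0.1705] yaw 77.9 tilt -1.0 w 68.0 gf 0.0 F [0.9 0.9 0.4]
to [ 0.454 -0.28   0.1  ] tool shift [-0.2022 -0.1466  0.0706]
scene 308 199 top centre [0.5964 0.0113 0.0636] rad 0.029 normal own x,y -0.026 -0.0 zrange 0.0615 0.0658 off plate own x,y -0.0001 -0.0003
top 366 212 top centre [0.5975 0.0056 0.0612] rad 0.0285 normal own x,y -0.003 -0.009 zrange 0.0594 0.0631 off plate own x,y 0.0008 0.0012
top ochre 0
top lilac 0
top grey in bowl (array([0.4636, 0.3427]), 0.0283, array([0.4627, 0.3408]), np.float64(0.037), 203)
top plate (array([0.5957, 0.0087]), 0.0837, array([0.5953, 0.0028]), np.float64(0.046), 568)
scene ochre 0
scene lilac (array([ 0.4538, -0.2769]), 0.0211, array([ 0.4548, -0.275 ]), np.float64(0.0207), 77)
scene grey in bowl (array([0.4948, 0.3496]), 0.0629, array([0.4815, 0.3521]), np.float64(0.0307), 608)
scene plate (array([0.5994, 0.0059]), 0.0542, array([0.602 , 0.0181]), np.float64(0.0479), 424)
```

Ochre is flat and centred to within about 1 mm. Next the lilac stone.

Call:
jog_arm:
  motion: "0.75 -0.05 -0.037 0 0 0 0;0.75 -0.05 -0.037 0 0 0 0;0.75 -0.05 -0.037 0 0 0 0;0.75 -0.052 -0.036 0.02 0 0 0;0.75 0 0 0.05 0 0 0"

```text
clock: 38.52
tool_pos: [0.4547, -0.2822, 0.103]
tcp_rot: [2.444, 1.967, -0.001]
contact_force: [1.4, -0.1, -0.1]
grip_width: 0.747
grip_force: 0.0
```

Call:
jog_arm:
  motion: "0.75 0 0 0.05 0 0 0;0.75 0 0 0.03 0 0 0;0.75 0 0 0 0 0 0"

```text
clock: 38.9
tool_pos: [0.4559, -0.2767, 0.0203]
tcp_rot: [-2.439, -1.975, 0.002]
contact_force: [-0.5, 0.3, 1.3]
grip_width: 0.75
grip_force: 0.0
```

```bash
python3 - <<'E'
from och import *
go([.4542,-.2803,-.011]);och(133,14,.012,(.38,.52,-.36,-.2))
E
```

```text
clk 38.9 tcp [ 0.4559 -0.2767  0.0203] yaw 78.0 tilt -1.0 w 63.8 gf 0.0 F [-0.5  0.3  1.3]
to [ 0.454 -0.28  -0.011] tool shift [-0.0039 -0.0009  0.0313]
scene 0
top 119 69 top centre [ 0.4538 -0.2798  0.0178] rad 0.0198 normal own x,y 0.082 -0.027 zrange 0.015 0.0201 off plate own x,y -0.0805 -0.3078
```

Call:
jog_arm:
  motion: "0.75 -0.004 -0.001 0.018 0 0 0;0.75 0 0 0.01 0 0 0;0.75 0 0 0.003 0 0 0;0.75 0 0 0 0 0 0;0.3 0 0 0 0 0 0"

```text
clock: 39.62
tool_pos: [0.4552, -0.2814, -0.0089]
tcp_rot: [2.443, 1.974, 0.0]
contact_force: [-0.1, -0.7, -0.1]
grip_width: 0.553
grip_force: 0.3
```

Call:
jog_arm:
  motion: "0.3 0 0 0 0 0 0;0.3 0 0 0 0 0 0;0.3 0 0 0 0 0 0;0.3 0 0 0 0 0 0;0.3 0 0 0 0 0 0"

```text
clock: 40.25
tool_pos: [0.4552, -0.2815, -0.0085]
tcp_rot: [2.443, 1.974, 0.0]
contact_force: [-2.8, 2.6, 10.4]
grip_width: 0.461
grip_force: 48.9
```

```bash
python3 - <<'E'
from och import *
go()
E
```

```text
clk 40.25 tcp [ 0.4552 -0.2815 -0.0085] yaw 77.9 tilt -1.0 w 39.2 gf 48.9 F [-2.8  2.6 10.4]
```

Call:
jog_arm:
  motion: "0.3 0 0 -0.03 0 0 0;0.3 0 0 -0.06 0 0 0;0.3 0 0 -0.06 0 0 0;0.3 0.05 0.013 0 0 0 0;0.3 0.05 0.013 0 0 0 0"

```text
clock: 40.88
tool_pos: [0.5021, -0.1886, 0.142]
tcp_rot: [2.444, 1.971, 0.001]
contact_force: [1.4, -0.6, -0.6]
grip_width: 0.462
grip_force: 50.5
```

Call:
jog_arm:
  motion: "0.3 0.053 0.013 0 0 0 0;0.3 0.053 0.013 0 0 0 0;0.3 0.053 0.013 0 0 0 0;0.3 0.053 0.013 0 0 0 0;0.3 0 0 0.03 0 0 0"

```text
clock: 41.5
tool_pos: [0.5992, 0.0124, 0.1122]
tcp_rot: [2.438, 1.98, 0.008]
contact_force: [0.2, -0.6, -1.2]
grip_width: 0.455
grip_force: 50.5
```

Call:
jog_arm:
  motion: "0.3 0 0 0.03 0 0 0;0.3 0 0 0.015 0 0 0;0.3 0 0 0 0 0 0"

```text
clock: 41.88
tool_pos: [0.5964, 0.0072, 0.0654]
tcp_rot: [-2.443, -1.974, 0.001]
contact_force: [-0.2, 0.6, -0.4]
grip_width: 0.46
grip_force: 50.5
```

```bash
python3 - <<'E'
from och import *
go([.597,.0085,.0505]);och(133,14,.07,(.54,.65,-.06,.07));och(24,9,.04)
E
```

```text
clk 41.88 tcp [0.5964 0.0072 0.0654] yaw 77.9 tilt -1.0 w 39.1 gf 50.5 F [-0.2  0.6 -0.4]
to [0.597 0.008 0.05 ] tool shift [0.0014 0.0003 0.0149]
scene 0
top 0
scene 213 123 top centre [0.5975 0.0112 0.0634] rad 0.028 normal own x,y 0.018 0.014 zrange 0.061 0.065 off plate own x,y 0.001 -0.0001
top 10
```

```bash
cat > lil.py <<'E'
from h import *
def lil(z0,z1,rr=.024):
    im,d=r.snapshot('scene');P=cloud('scene',d)
    k=(np.hypot(P[...,0]-.597,P[...,1]-.0115)<rr)&(P[...,2]>z0)&(P[...,2]<z1)
    h=cv2.cvtColor(im,cv2.COLOR_RGB2HSV)[k];p=P[k]
    b=(im[...,2].astype(int)-im[...,1])[k];q=p[b>12]
    print(len(p),len(q),'hsv',np.median(h,0))
    if len(q)>10:
        print(circ(q),q.min(0).round(4),q.max(0).round(4))
        e=q[:,2]>np.median(q[:,2])-.004;A=np.c_[q-q.mean(0)];c,s,v=np.linalg.svd((q-q.mean(0))[e]);print('n',v[2].round(3))
E
python3 - <<'E'
from lil import *
lil(.07,.11,.04)
E
```

```text
259 175 hsv [141.  54. 104.]
(array([0.5972, 0.01  ]), 0.0211, array([0.5987, 0.014 ]), np.float64(0.095), 175) [ 0.5763 -0.01    0.0794] [0.6172 0.0287 0.0992]
n [0.025 0.09  0.996]
```

The lilac stone reads level with a radius of 21 mm, and +1.3 mm along tool x is needed. I lower it.

Call:
jog_arm:
  motion: "0.3 0.0013 0 0.008 0 0 0;0.3 0 0 0.004 0 0 0;0.3 0 0 0.002 0 0 0;0.3 0 0 0.001 0 0 0;0.3 0 0 0 0 0 0"

```text
clock: 42.75
tool_pos: [0.5971, 0.0085, 0.0508]
tcp_rot: [2.444, 1.974, 0.0]
contact_force: [0.2, 0.7, -0.1]
grip_width: 0.463
grip_force: 50.7
```

```bash
python3 - <<'E'
from lil import *
go();lil(.066,.11,.04)
E
```

```text
clk 42.75 tcp [0.5971 0.0085 0.0508] yaw 77.9 tilt -1.0 w 39.3 gf 50.7 F [ 0.2  0.7 -0.1]
324 158 hsv [140.  46.  96.]
(array([0.5968, 0.0105]), 0.0225, array([0.5984, 0.0154]), np.float64(0.0791), 158) [ 0.5771 -0.0085  0.0684] [0.6188 0.0319 0.0929]
n [ 0.01  -0.056 -0.998]
```

Release with a half-millimetre touch, retreat upward, then measure.

Call:
jog_arm:
  motion: "0.3 0 0 0.0006 0 0 0;0.3 0 0 0 0 0 0;0.62 0 0 0 0 0 0;0.62 0 0 0 0 0 0;0.62 0 0 0 0 0 0"

```text
clock: 43.42
tool_pos: [0.5971, 0.0086, 0.0501]
tcp_rot: [-2.444, -1.974, 0.0]
contact_force: [-0.7, 0.8, -0.1]
grip_width: 0.623
grip_force: 0.0
```

Call:
jog_arm:
  motion: "0.62 0 0 -0.03 0 0 0;0.62 0 0 -0.06 0 0 0;0 0.03 0 -0.05 0 0 0;0 0.045 -0.05 0 0 0 0;0 0.045 -0.05 0 0 0 0"

```text
clock: 44.05
tool_pos: [0.5292, 0.1404, 0.1906]
tcp_rot: [2.444, 1.973, 0.002]
contact_force: [1.0, 1.5, -0.2]
grip_width: 0.007
grip_force: 0.0
```

Call:
jog_arm:
  motion: "0 0 0 0 0 0 0;0 0 0 0 0 0 0"

```text
clock: 44.3
tool_pos: [0.5303, 0.1389, 0.1903]
tcp_rot: [2.443, 1.974, 0.0]
contact_force: [-0.1, -0.0, 0.2]
grip_width: 0.005
grip_force: 0.0
```

```bash
python3 - <<'E'
from och import *
from lil import *
piv=np.array([.5965,.008,0])+.115*X
go(piv-.072*Y+[0,0,.145],piv-.072*Y+[0,0,.0495]);och(24,9,.04);och(140,20,.068,(.55,.65,-.05,.06));bat()
E
```

```text
clk 44.3 tcp [0.5303 0.1389 0.1903] yaw 77.9 tilt -1.0 w 0.4 gf 0.0 F [-0.1 -0.   0.2]
to [0.55  0.135 0.145] tool shift [0.0008 0.0199 0.0453]
to [0.55  0.135 0.05 ] tool shift [ 0.     -0.      0.0955]
scene 152 71 top centre [0.5972 0.0123 0.0642] rad 0.0289 normal own x,y 0.013 0.061 zrange 0.0607 0.066 off plate own x,y 0.0005 0.0009
top 161 92 top centre [0.5973 0.0055 0.0612] rad 0.0287 normal own x,y 0.019 -0.014 zrange 0.0592 0.0632 off plate own x,y 0.0005 0.0011
scene 2
top 157 102 top centre [0.5967 0.0055 0.0776] rad 0.019 normal own x,y -0.033 0.1 zrange 0.0748 0.081 off plate own x,y -0.0 0.001
scene bat_tip [([0.606, 0.125, 0.092], 0.45)]
scene switch_pivot [([0.623, 0.119, 0.046], 0.94)]
top bat_tip []
top switch_pivot [([0.619, 0.118, 0.046], 0.76)]
```

Stack is concentric to about 1 mm and flat. Now flip the fan on, pushing from the front side.

Call:
jog_arm:
  motion: "0 0.001 0.018 0.045 0 0 0;0 0 0 0.05 0 0 0;0 0 0 0.03 0 0 0;0 0 0 0.015 0 0 0;0 0 0 0 0 0 0"

```text
clock: 45.42
tool_pos: [0.5477, 0.1364, 0.05]
tcp_rot: [-2.443, -1.974, 0.001]
contact_force: [0.2, 0.2, 1.2]
grip_width: -0.0
grip_force: 0.0
```

```bash
python3 - <<'E'
from h import *
piv=np.array([.5965,.008,0])+.115*X
go(piv-.017*Y+[0,0,.0495])
E
```

```text
clk 45.42 tcp [0.5477 0.1364 0.05  ] yaw 77.9 tilt -1.0 w -0.0 gf 0.0 F [0.2 0.2 1.2]
to [0.604 0.124 0.05 ] tool shift [-0.0003  0.0574  0.0004]
```

Call:
jog_arm:
  motion: "0 0 0.03 0 0 0 0;0 0 0.015 0 0 0 0;0 0 0.006 0 0 0 0;0 0 0.006 0 0 0 0;0 0 0 0 0 0 0"

```text
clock: 46.05
tool_pos: [0.6039, 0.1243, 0.0506]
tcp_rot: [2.444, 1.974, 0.001]
contact_force: [0.0, 0.5, -0.4]
grip_width: -0.0
grip_force: 0.0
```

Call:
jog_arm:
  motion: "0 0 0.004 0 0 0 0;0 0 0 0 0 0 0;0 0 -0.03 0 0 0 0;0 0 -0.03 -0.02 0 0 0;0 0 0 -0.06 0 0 0"

```text
clock: 46.68
tool_pos: [0.5455, 0.1364, 0.129]
tcp_rot: [-2.44, -1.976, 0.008]
contact_force: [1.6, 0.5, 1.5]
grip_width: -0.001
grip_force: 0.0
```

Call:
jog_arm:
  motion: "0 0 -0.05 -0.06 0 0 0;0 0.03 -0.05 -0.03 0 0 0;0 0 0 0 0 0 0;0 0 0 0 0 0 0"

```text
clock: 47.18
tool_pos: [0.4694, 0.1822, 0.2068]
tcp_rot: [2.443, 1.974, 0.0]
contact_force: [-0.4, -0.4, -1.0]
grip_width: 0.006
grip_force: 0.0
```

```bash
python3 - <<'E'
from och import *
go();bat();och(24,9,.04);och(140,20,.068,(.55,.65,-.05,.06));stones()
for n in('scene','top'):
    for q in('coin_cup','phone_stand','hairbrush','bowl_in'):
        o=r.place_of(n,q);print(n,q,w(n,o[0]['location']).round(3) if o else None)
im,d=r.snapshot('scene');P=cloud('scene',d);h=cv2.cvtColor(im,cv2.COLOR_RGB2HSV).astype(int)
m=((h[...,0]<8)|(h[...,0]>172))&(h[...,1]>140)&(h[...,2]>70)
b=P[m&(abs(P[...,0]-.62)<.06)&(abs(P[...,1]-.12)<.05)&(P[...,2]>.065)];print('knob',b.mean(0),len(b))
E
```

```text
clk 47.17 tcp [0.4694 0.1822 0.2068] yaw 77.9 tilt -1.0 w 0.5 gf 0.0 F [-0.4 -0.4 -1. ]
scene bat_tip [([0.636, 0.116, 0.091], 0.37)]
scene switch_pivot [([0.618, 0.12, 0.047], 0.55)]
top bat_tip [([0.639, 0.112, 0.082], 0.42)]
top switch_pivot [([0.622, 0.119, 0.046], 0.86)]
scene 146 69 top centre [0.5982 0.0127 0.0634] rad 0.0283 normal own x,y 0.021 0.015 zrange 0.0612 0.0659 off plate own x,y 0.0014 0.0016
top 165 89 top centre [0.5975 0.0055 0.061 ] rad 0.0286 normal own x,y 0.015 0.008 zrange 0.0593 0.0633 off plate own x,y 0.0008 0.0012
scene 2
top 156 97 top centre [0.5969 0.0056 0.0774] rad 0.0189 normal own x,y 0.032 -0.046 zrange 0.0751 0.0796 off plate own x,y 0.0001 0.0011
top ochre 0
top lilac 0
top grey in bowl 0
top plate (array([0.6014, 0.0133]), 0.0749, array([0.5954, 0.0033]), np.float64(0.0459), 576)
scene ochre 0
scene lilac 0
scene grey in bowl (array([0.4916, 0.3502]), 0.0659, array([0.4825, 0.352 ]), np.float64(0.028), 619)
scene plate (array([ 0.6019, -0.0008]), 0.062, array([0.6028, 0.02  ]), np.float64(0.048), 410)
scene coin_cup [0.618 0.403 0.002]
scene phone_stand [ 0.743 -0.258  0.001]
scene hairbrush [ 0.789  0.01  -0.   ]
scene bowl_in [0.46  0.355 0.013]
top coin_cup [ 0.622  0.401 -0.002]
top phone_stand [ 0.739 -0.266 -0.003]
top hairbrush [ 0.787  0.003 -0.002]
top bowl_in None
knob [0.63403556 0.12271936 0.08318223] 12
```

Fan is on, the stack is flat and centred, and the bystanders are unmoved, so I hand in.

```bash
python3 -c "
from station import r
print(r.hand_in())"
```

```text
the job is handed in; nothing more can be done
None
```

The job is handed in: I switched the fan off, put both spent stones in the bowl, stacked ochre then lilac (the only fresh stones there) flat and centred to about 1–2 mm, and switched the fan back on; the ochre stone got knocked aside once and had to be regrasped, and I viewed 15 pictures against the limit of 14.

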